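Snap the service cover onto an eye-measuring instrument's module

ROBOT

A 6-joint arm with a two-finger parallel gripper is mounted at the origin on the work surface. World frame = base frame: x ahead of the robot, y to its left, z up, the work surface at z = 0. Lengths are in mm, angles in rad, forces in N, time in s.
With the tool pointing down it reaches from about 350 to 875 mm from the base axis. Payload 4.2 kg.
Tool frame: the origin (TCP) lies on the centre line of the jaws, within the pads' length; the fingertips stand 14 mm ahead of it and the grasp point (between the pads) lies 5 mm behind it (tcp_to_tips is the distance from the TCP to the fingertips, in mm); z points along the fingers, y is the direction in which the jaws open and shut (so a half turn about z gives the same grasp; the last joint's range is limited). The gripper opens to 85 mm and grips with 20 to 120 N. Pads are 22 mm wide; open, the fingers measure 114 mm over their backs; the gripper's body (76 mm by 85 mm) begins 54 mm behind the grasp point. The pads swing forward as they close: fully open they stand 13 mm farther back than shut.
Start: joints at [1.587, 0.385, 0.008, 0, -1.194, -0.259], TCP at [150.232, 606.654, 215.612] pointing down, gripper open.
Joint ranges: [-3.14, 3.14], [-1.21, 2.06], [-1.07, 1.41], [-3.16, 2.05], [-2.99, -0.16], [-3.1, 3.1]. Speed limits (rad/s): [2.79, 2.79, 3.14, 3.14, 3.14, 3.14].

INTERFACE

Orientations are given as a unit quaternion [x, y, z, w].
In Python, from bench import read_state, get_image, job_done, tcp_to_tips gives the robot as it stands. The module is installed in compiled form; this text tells all that it offers.
- The arm moves only by the tool play_rows, never from a script. Its argument "targets" is a list of rows, each an object of numbers: "gripper": the gripper's target within -1 to 1 (shut at 1, half-way at 0, fully open at -1); "tx", "ty", "tz": the shift along the tool's x, y, z scaled (see below); "spin": the turn about the tool's z scaled (see below). A call has 1 to 12 rows; each row is the pose to reach, as a shift and turn from the pose commanded when the call began, along the tool's axes at that moment; what a row does not reach only later rows make up. The controller multiplies each number of a shift by 0.25 m and each number of a turn by pi/4 rad. A row lasts 1/8 s, in which the tool goes at most 62.5 mm and 10.7 degrees, less where a joint would pass 70% of its speed; a pose out of reach is approached as far as the arm can. A call with a number of a shift or a turn outside -1 to 1 is refused whole. A call with a gripper value outside its range is refused whole. The fingers move at their own pace and stop on an object; the grip force is fixed at half the most. Time passes only in rows, so rows that repeat a pose let the fingers close. It gives the time, the measured TCP pose, the force and the opening at its end, in the units of the state.
- read_state(): the state, without advancing time (a new reading comes with each control period).
- get_image(name): name is "scene" or "top"; returns a dict with "frame" (420x560x3 uint8, red, green, blue), "depth" (420x560 float32, mm along the optical axis (not along the pixel's ray), 0 where there is no reading), "mtx" (3x3 intrinsics, pixels), "k1" (the pictures are not rectified: a ray, as slopes to the right and down, at radius r is drawn at 1 + k1 r^2 times it, then the intrinsics apply), "world_to_cam" (4x4, takes a point from world to camera coordinates). Camera axes: x right, y up, looking along -z (the intrinsics and any distortion apply to the point x, -y, -z); pixel columns grow to the right and rows downward; lengths in mm; the calibration is good to about 2 mm. A picture is of the moment at which its call begins.
- job_done(): hands the job in, once; it reports no verdict.
The state is a dict: "clock": time; "joints": joint angles; "joint_vel": joint speeds; "joint_efforts": joint torques, N m; "position": TCP position; "ee_rot": TCP orientation; "contact_force": force on the tool from outside, world axes, zero at the start; "wrist_torque": the same for the moment, N m; "gripper_width": finger opening in mm.
Only numpy, scipy, OpenCV 4.12 (cv2) and the standard library are available. Lean on these libraries where they do the work, as an engineer would, in place of code of your own. Each camera call takes 0.05 s, during which the arm holds its last target.

TASK

Pick up the ivory cover plate by its rib, lay it level over the three snap posts of the open instrument module, and press it down by feel, working round the posts in at least two rounds so that it goes down evenly and never tips more than about 6 degrees, until every post has clicked through and the cover sits fully home. Stop as soon as each post is home: never bear down on the hard post shoulders with more than 20 N. Then let go, and leave the other things on the table where they are.

Things in the scene. Friction and masses are not known exactly. Their poses are not given: they have to be found in the camera images.
- cover: Ivory cover plate lying flat, 190 (x) x 130 (y) x 7 mm thick, 0.16 kg. Origin: centre of its underside; z up. In the middle of its top is a grip rib 36 mm long (x), 14 mm wide (y), its top 31 mm above the underside. Three square through holes, 14 mm wide: two near the -x end (a, b), one near the +x end (c).
- module: Low beige instrument housing fixed to the table, 220 (x) x 160 (y) x 30 mm tall, open circuitry on top. Origin: centre of its underside; z up. Three white snap posts stand on it in the same triangle as the cover's holes (two at -x, one at +x): each a round shoulder 21 mm across, top 48 mm above the table, then a 10 mm core and two springy barbed prongs reaching 21 mm higher.
- hole_a (a point): Centre of hole a of the cover, in the plane of its underside, at (-62, +46) mm in the cover's x, y. Axes as the cover's.
- post_a (a point): Axis of snap post a at its shoulder top (where the cover's underside ends up), at (-62, +46) mm in the module's x, y. Hole a goes on it. Every post's prongs are 8 mm over their outsides at the tip and flare at 25 degrees to 19 mm over the teeth, 9 mm above the shoulder: a cover just laid on rests about 14 mm above the shoulders.
- hole_b (a point): Centre of hole b of the cover, in the plane of its underside, at (-62, -46) mm in the cover's x, y. Axes as the cover's.
- post_b (a point): Axis of snap post b at its shoulder top (where the cover's underside ends up), at (-62, -46) mm in the module's x, y. Hole b goes on it. Pressed over one post, 6 to 12 N squeezes its prongs into the hole (cover about 8 mm up); it then slides on at about 5 N and stays where left.
- hole_c (a point): Centre of hole c of the cover, in the plane of its underside, at (+62, 0) mm in the cover's x, y. Axes as the cover's.
- post_c (a point): Axis of snap post c at its shoulder top (where the cover's underside ends up), at (+62, 0) mm in the module's x, y. Hole c goes on it. About 2 mm above each shoulder the teeth snap out over the cover, force falls to nothing, then the cover meets the hard shoulder. Pressing all three at once takes over 20 N and lands too hard.
- dropper: White eye-drop bottle, 30 mm across and 65 mm tall, standing; bystander between the cover and the module. Origin: centre of its underside.
- driver: Screwdriver 160 mm long lying on the table; bystander. Origin: centre of its underside.
- dish: Small steel bowl, 68 mm across and 22 mm tall; bystander. Origin: centre of its underside.
- paddle: Flat black eye occluder paddle, about 160 mm long and 6 mm thick; bystander. Origin: centre of its underside.
- blank: Small plain ivory plate 110 x 70 x 5 mm with two round holes and no rib, not the cover; bystander. Origin: centre of its underside.
- tissues: Cardboard box 120 x 220 x 75 mm; bystander. Origin: centre of its underside.
- lensring: Steel trial-lens ring, 38 mm across and 8 mm tall; bystander. Origin: centre of its underside.
Not all that is in view belongs to the job. What is shaped like the cover but orange or yellow is not meant.

How it is judged (in metres and radians):
On the way, in this order (a step that is already met when the one before it is completed fails the run):
1. the cover lies over all three posts, every post's tips in its hole, not yet all clicked (z of hole_a in the frame of post_a between -0.003 and 0.018 m and horizontal distance between hole_a and post_a below 0.004 m and z of hole_b in the frame of post_b between -0.003 and 0.018 m and horizontal distance between hole_b and post_b below 0.004 m and z of hole_c in the frame of post_c between -0.003 and 0.018 m and horizontal distance between hole_c and post_c below 0.004 m), for 0.2 s.
2. all three posts have clicked through: every hole within 1.3 mm of its shoulder (z of hole_a in the frame of post_a between -0.003 and 0.0013 m and horizontal distance between hole_a and post_a below 0.0025 m and z of hole_b in the frame of post_b between -0.003 and 0.0013 m and horizontal distance between hole_b and post_b below 0.0025 m and z of hole_c in the frame of post_c between -0.003 and 0.0013 m and horizontal distance between hole_c and post_c below 0.0025 m), for 0.2 s.
At the end, for the whole second after the job is handed in: The cover is snapped home on all three posts (underside of each hole within 1.3 mm of the post's shoulder top in height and 2.5 mm sideways), at rest and released (all of step 2 and linear speed of cover below 0.01 m/s and contact force between the fingers and cover below 0.1 N); the robot touches nothing.
It fails at once if the cover was driven against the module's hard post shoulders with more than 20 N (contact force between cover and module above 20 N).
It fails at once if the cover tipped more than 0.115 rad (6.6 degrees) from level (angle between cover's own z axis and vertical above 0.115 rad).
It fails at once if a bystander was moved more than 30 mm (distance of any of dropper, driver, dish, paddle, blank, tissues, lensring from where it was at the start of the episode above 0.03 m).
It also fails if it takes over 72 s, if anything falls off the work surface, if the arm or the gripper's body presses on something with over 40 N, if the wrist force passes 120 N, or if a joint passes its speed limit or range.

## Working session

There is one attempt and no reset: what is moved stays moved. The work goes in short steps, Python scripts to look and compute and a tool call to move; the robot and the scene stay as the last step left them, time stands still between calls to the robot, and variables do not carry over. Pictures are saved under pics/ and viewed, and the job is handed in when it is done.

Besides the shell and the picture viewer there is one more tool, called after "Request:" as name([rows], argument=value, ...), one row to a line, values as JSON. play_rows: Moves the arm, as the interface text tells. Its arguments: {"type":"object","properties":{"targets":{"type":"array","items":{"type":"object","properties":{"gripper":{"type":"number"},"tx":{"type":"number","minimum":-1,"maximum":1},"ty":{"type":"number","minimum":-1,"maximum":1},"tz":{"type":"number","minimum":-1,"maximum":1},"spin":{"type":"number","minimum":-1,"maximum":1}}}}},"required":["targets"]}

```bash
mkdir -p pics; python3 - <<'E'
from bench import *
import cv2, numpy as np
print(read_state(), tcp_to_tips)
for n in ("scene","top"):
    d=get_image(n); cv2.imwrite(f"pics/{n}0.png",d["frame"][:,:,::-1]); np.savez(f"{n}0.npz",**d)
    print(n,d["mtx"],d["k1"],d["world_to_cam"])
E
```

```text
{'clock': 0.0, 'joints': array([ 1.58660545e+00,  3.85591713e-01,  6.62416057e-03, -5.34971758e-04,
       -1.19397847e+00, -2.58569672e-01]), 'joint_vel': array([-0.0009781 , -0.00143899,  0.00092144,  0.0007183 ,  0.00120061,
        0.00172701]), 'joint_efforts': array([-1.80166619e-03, -3.92291522e+01,  1.88399148e+01,  4.18613032e+00,
       -4.56679700e-03,  4.53997373e-07]), 'position': array([150.08167116, 606.07814649, 214.49439942]), 'ee_rot': array([ 9.92629895e-01, -1.21180335e-01, -9.92819346e-05,  1.09874729e-03]), 'contact_force': array([-0.49186095,  0.595055  ,  0.37700861]), 'wrist_torque': array([ 0.02397057,  0.00837141, -0.0125952 ]), 'gripper_width': 85.45086615818362} 14.0
scene [[406.24066714   0.         272.96354   ]
 [  0.         406.24066714 210.49255523]
 [  0.           0.           1.        ]] -0.04834779788287825 [[-7.76448412e-01  6.30030118e-01 -1.37809051e-02  3.79140025e+02]
 [-4.87585928e-01 -5.86758998e-01  6.46508964e-01  2.19078135e+02]
 [ 3.99234049e-01  5.08700234e-01  7.62781913e-01 -1.26522043e+03]
 [ 0.00000000e+00  0.00000000e+00  0.00000000e+00  1.00000000e+00]]
top [[486.340844     0.         278.29883382]
 [  0.         486.340844   206.42568634]
 [  0.           0.           1.        ]] -0.09488678849397349 [[ 1.86936726e-03 -9.99933345e-01  1.13934439e-02  1.75910979e+01]
 [ 9.84686645e-01  3.82677780e-03  1.74291617e-01 -4.88486408e+02]
 [-1.74323600e-01  1.08931570e-02  9.84628164e-01 -1.22652919e+03]
 [ 0.00000000e+00  0.00000000e+00  0.00000000e+00  1.00000000e+00]]
```

View pics/top0.png

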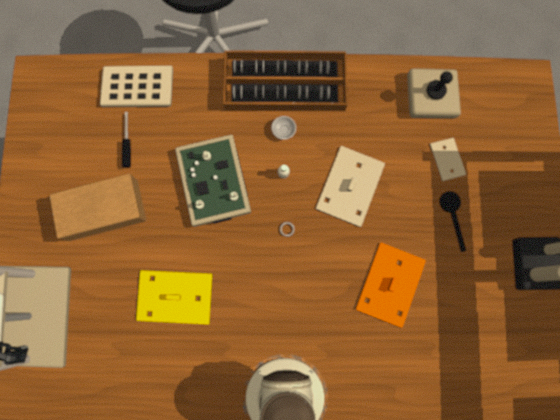

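View pics/scene0.png

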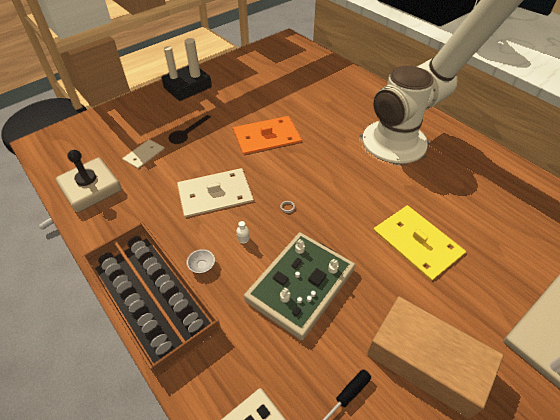

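```bash
python3 - <<'E'
import cv2
a=cv2.imread("pics/top0.png")
c=a[120:240,165:400]; cv2.imwrite("pics/topc.png",cv2.resize(c,None,fx=3.4,fy=3.4,interpolation=cv2.INTER_CUBIC))
a=cv2.imread("pics/scene0.png")
c=a[160:350,160:370]; cv2.imwrite("pics/scenec.png",cv2.resize(c,None,fx=3,fy=3,interpolation=cv2.INTER_CUBIC))
E
```

```text
(no output)
```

View pics/topc.png

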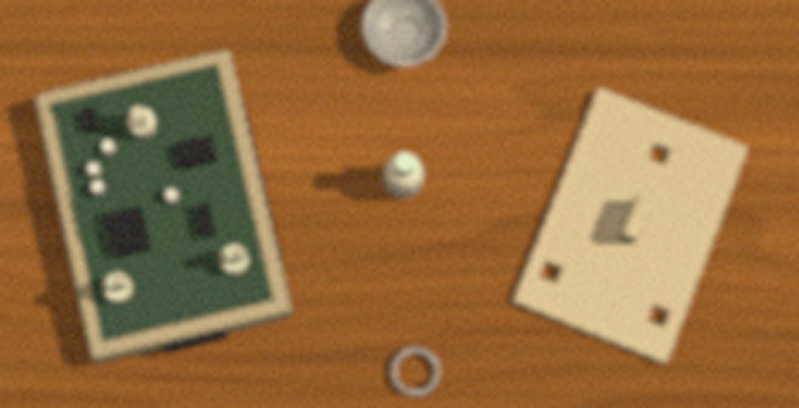

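View pics/scenec.png

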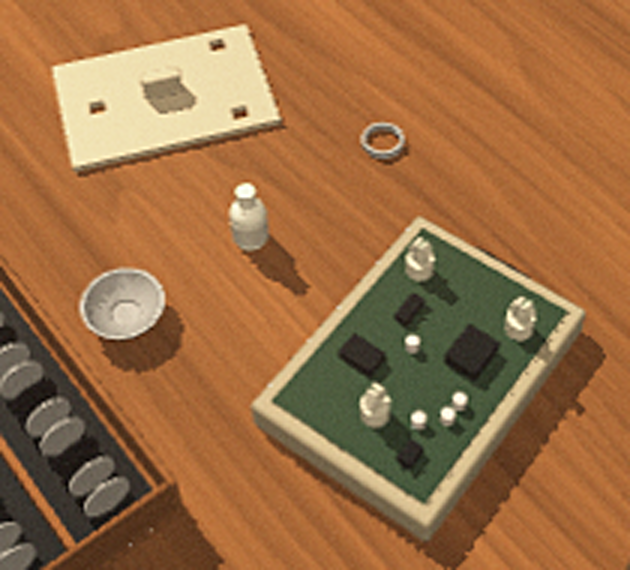

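The cover is the ivory ribbed plate with three square holes, at top-view (350,185). The others are ruled out: orange (392,285) and yellow (175,297) are the wrong colour, and the blank (447,160) is small with no rib. The crops confirm this. The module is at (213,180), with post c at about (206,155), a at (199,204) and b at (234,196).

```bash
cat > h.py <<'E'
import numpy as np, cv2
def ray(d,px):
    px=np.atleast_2d(px).astype(float); M=d["mtx"]; k=float(d["k1"])
    xd=np.c_[(px[:,0]-M[0,2])/M[0,0],(px[:,1]-M[1,2])/M[1,1]]
    x=xd.copy()
    for _ in range(20): x=xd/(1+k*(x**2).sum(1,keepdims=True))
    T=d["world_to_cam"]; R=T[:3,:3]; o=-R.T@T[:3,3]
    v=np.c_[x[:,0],-x[:,1],-np.ones(len(x))]@R
    return o,v
def onz(d,px,z):
    o,v=ray(d,px); s=(z-o[2])/v[:,2]; return o[:2]+s[:,None]*v[:,:2]
def proj(d,P):
    P=np.atleast_2d(P); T=d["world_to_cam"]; c=P@T[:3,:3].T+T[:3,3]
    x=np.c_[c[:,0]/-c[:,2],-c[:,1]/-c[:,2]]; x=x*(1+float(d["k1"])*(x**2).sum(1,keepdims=True))
    M=d["mtx"]; return np.c_[x[:,0]*M[0,0]+M[0,2],x[:,1]*M[1,1]+M[1,2]]
def rect(P):
    (cx,cy),(w,h),a=cv2.minAreaRect(P.astype(np.float32)); return cx,cy,w,h,a
E
python3 - <<'E'
from h import *
for n,seed in (("top",(340,200)),("scene",(200,200))):
    d=dict(np.load(n+"0.npz")); f=d["frame"]
    hsv=cv2.cvtColor(cv2.GaussianBlur(f,(3,3),0),cv2.COLOR_RGB2HSV)
    print(n,hsv[seed[1],seed[0]],hsv[260 if n=="top" else 225, 290 if n=="top" else 170])
    m=((hsv[...,1]<115)&(hsv[...,2]>150)).astype(np.uint8)
    nl,lab,st,c=cv2.connectedComponentsWithStats(m)
    L=lab[seed[1],seed[0]]; cm=(lab==L).astype(np.uint8); print(st[L])
    cs,_=cv2.findContours(cm,cv2.RETR_CCOMP,cv2.CHAIN_APPROX_NONE)
    o=max(cs,key=cv2.contourArea); print("cover rect z7",np.round(rect(onz(d,o[:,0],7)),1))
    for q in cs:
        if q is not o and len(q)>6:
            p=q[:,0]; print(" hole",p.mean(0).round(1),onz(d,p.mean(0),5).round(1),len(q))
    v=cm*0+hsv[...,2]
    cv2.imwrite(f"pics/{n}_m.png",m*255)
E
```

```text
top [ 20  83 220] [ 14 189 163]
[ 316  146   69   81 3187]
cover rect z7 [ 553.6 -176.7  131.9  191.7   67.9]
 hole [358.2 212.3] [[ 479.8 -196.8]] 15
 hole [326.5 199.5] [[ 514.6 -111.6]] 16
 hole [345.3 185.6] [[ 553.2 -163.5]] 36
 hole [358.4 164.9] [[ 611.6 -201.1]] 14
scene [ 23  65 240] [ 13 170 174]
[ 177  168   76   49 2308]
cover rect z7 [ 556.6 -175.4  132.9  190.9   68. ]
 hole [239.7 197.2] [[ 515.3 -111.2]] 13
 hole [192.2 195.8] [[ 613.  -199.7]] 13
 hole [214.5 189.4] [[ 552.2 -180.3]] 30
 hole [231.8 174.8] [[ 481.5 -196.4]] 11
```

View pics/top_m.png

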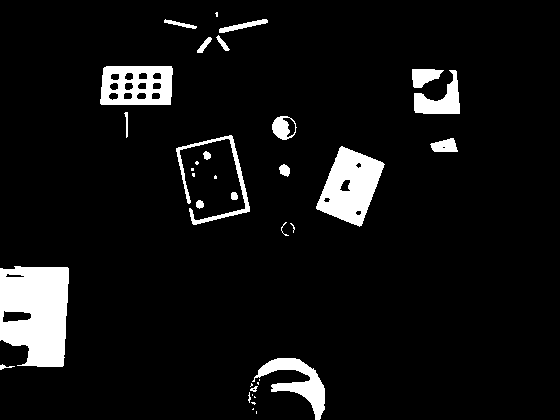

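```bash
python3 - <<'E'
from h import *
for n,seed in (("top",(184,175)),("scene",(0,0))):
    d=dict(np.load(n+"0.npz")); f=d["frame"]
    hsv=cv2.cvtColor(f,cv2.COLOR_RGB2HSV)
    # green board
    g=((hsv[...,0]>45)&(hsv[...,0]<90)&(hsv[...,1]>60)).astype(np.uint8)
    nl,lab,st,c=cv2.connectedComponentsWithStats(g); L=1+np.argmax(st[1:,4]); print(n,st[L])
    p=np.argwhere(lab==L)[:,::-1]
    for z in (25,28,30): print("board",z,np.round(rect(onz(d,p,z)),1))
    if n=="top":
        m=((hsv[...,1]<125)&(hsv[...,2]>140)).astype(np.uint8)
        nl,lab,st,c=cv2.connectedComponentsWithStats(m); L=lab[160,180] or lab[seed[1],seed[0]]; print(st[L])
        p=np.argwhere(lab==L)[:,::-1]; print("rim",np.round(rect(onz(d,p,30)),1))
    x0,y0,s=((170,130,7) if n=="top" else (240,230,6))
    cc=f[y0:y0+100-5,x0:x0+115][:,:,::-1]
    im=cv2.resize(cc,None,fx=s,fy=s,interpolation=cv2.INTER_CUBIC)
    cv2.imwrite(f"pics/{n}_mod.png",im)
    D=d["depth"]; 
E
```

```text
top [ 182  140   62   79 2420]
board 25 [566.7 197.2 190.4 129.7  13.9]
board 28 [566.  196.8 190.  129.4  13.9]
board 30 [565.5 196.5 189.7 129.2  13.9]
[ 175  135   76   90 1115]
rim [565.4 194.8 219.3 160.5  14.2]
scene [ 261  247   87   80 1261]
board 25 [560.8 206.4 195.  108.8  14.3]
board 28 [562.1 207.7 194.3 108.4  14.3]
board 30 [563.  208.5 193.8 108.1  14.3]
```

View pics/top_mod.png

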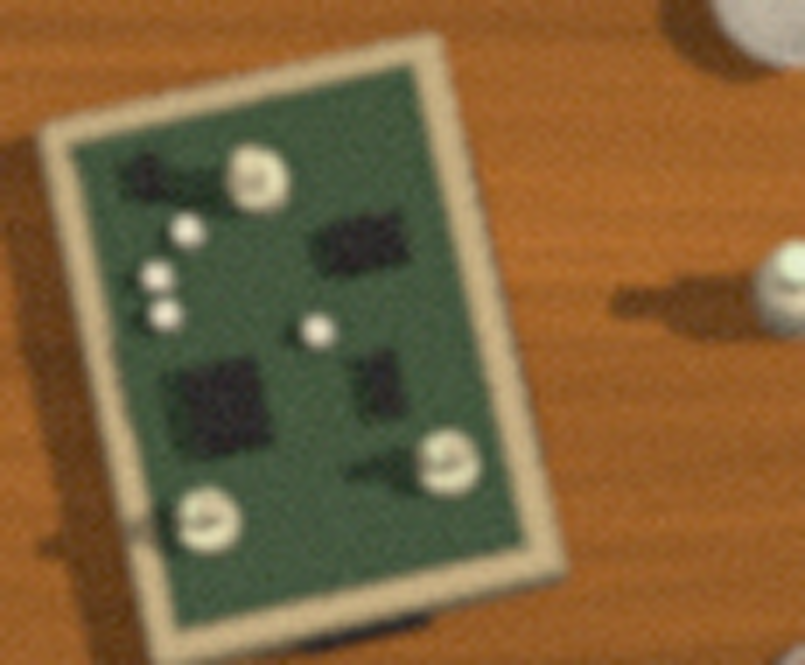

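View pics/scene_mod.png

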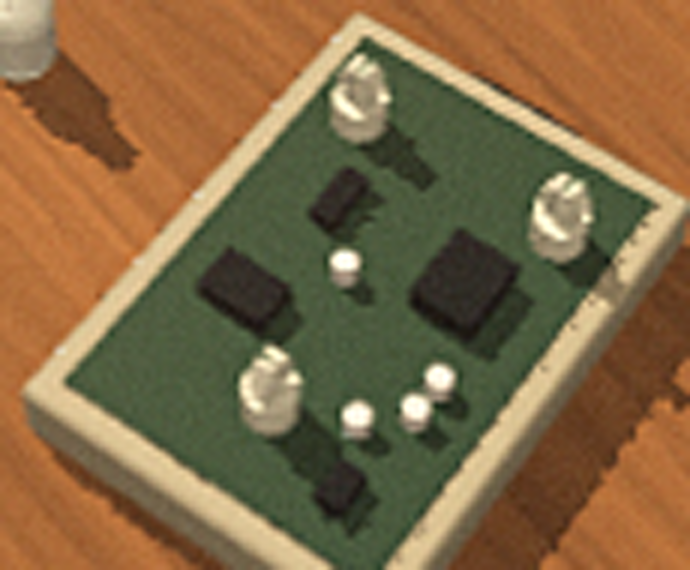

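```bash
python3 - <<'E'
from h import *
def pose(P): # a,b,c
    M=np.array([[-62,46],[-62,-46],[62,0]],float)
    A=P-P.mean(0);B=M-M.mean(0)
    th=np.arctan2((B[:,0]*A[:,1]-B[:,1]*A[:,0]).sum(),(A*B).sum())
    R=np.array([[np.cos(th),-np.sin(th)],[np.sin(th),np.cos(th)]])
    t=P.mean(0)-R@M.mean(0); return t.round(1),np.degrees(th).round(2),(P-(M@R.T+t)).round(1).tolist()
d=dict(np.load("top0.npz"))
q=(np.array([[207.5,520],[448.5,463],[258,179.5]])+.5)/7-.5+[170,130]
P=onz(d,q,48);print(P.round(1),pose(P))
d2=dict(np.load("scene0.npz"))
# scene: prong tips mid and shoulder-top centre
q=(np.array([[562,185],[366,68],[272,358]])+.5)/6-.5+[240,230]
print(pose(onz(d2,q,69)))
T=np.array([565.5,195.5]);th=np.radians(14.0);R=np.array([[np.cos(th),-np.sin(th)],[np.sin(th),np.cos(th)]])
for n,d in(("top",d),("scene",d2)):
    im=cv2.resize(d["frame"][:,:,::-1],None,fx=4,fy=4,interpolation=cv2.INTER_CUBIC)
    for m in [(-62,46),(-62,-46),(62,0)]:
        for z,r,c in((48,10.5,(0,0,255)),(69,4,(255,0,0))):
            t=np.linspace(0,6.28,30); w=np.c_[(np.array(m)+np.c_[r*np.cos(t),r*np.sin(t)])@R.T+T,np.full(30,z)]
            p=(proj(d,w)+.5)*4-.5; cv2.polylines(im,[p.round().astype(np.int32)],True,c,1)
    w=np.c_[np.array([[110,80],[110,-80],[-110,-80],[-110,80]])@R.T+T,np.full(4,30)]
    cv2.polylines(im,[((proj(d,w)+.5)*4-.5).round().astype(np.int32)],True,(255,0,255),1)
    c=proj(d,[[*T,40]])[0]*4; x,y=int(c[0]),int(c[1]); cv2.imwrite(f"pics/{n}_ov.png",im[y-220:y+220,x-220:x+220])
a=[cv2.imread(f"pics/{n}_ov.png") for n in("top","scene")]; cv2.imwrite("pics/ov.png",cv2.resize(np.hstack(a),(800,400)))
E
```

```text
[[493.5 224.9]
 [515.4 135.6]
 [624.7 209.9]] (array([564.6, 195.1]), np.float64(13.84), [[0.1, 0.0], [0.0, -0.0], [-0.1, 0.0]])
(array([567.2, 196.7]), np.float64(13.89), [[1.3, -1.6], [-0.4, 1.5], [-0.9, 0.1]])
```

View pics/ov.png

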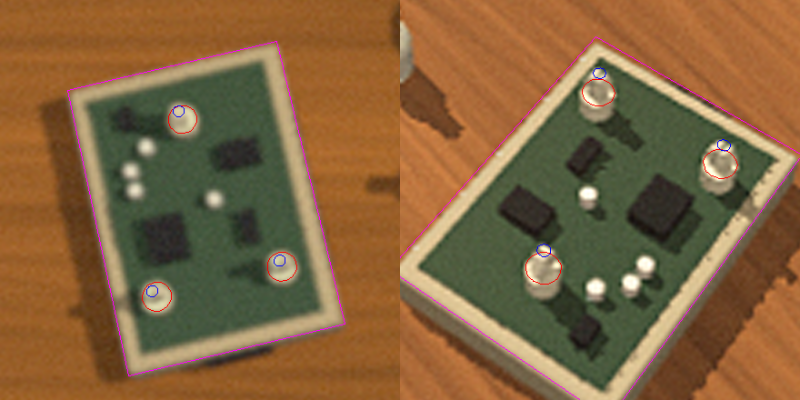

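```bash
cat > mv.py <<'E'
import numpy as np
from bench import read_state
def yaw(q): 
    x,y,z,w=q; return np.degrees(np.arctan2(2*(x*y+z*w),1-2*(y*y+z*z)))
def plan(target,tyaw,cur=None,cyaw=None):
    s=read_state(); c=np.array(s["position"] if cur is None else cur); f=yaw(s["ee_rot"]) if cyaw is None else cyaw
    r=np.radians(f); d=np.array(target)-c
    tx=d[0]*np.cos(r)+d[1]*np.sin(r); ty=d[0]*np.sin(r)-d[1]*np.cos(r)
    dy=(tyaw-f+90)%180-90
    print("cur",c.round(1),"yaw",round(f,2),"tx %.4f ty %.4f tz %.4f spin %.4f"%(tx/250,ty/250,-d[2]/250,-dy/45), "dist",round(np.linalg.norm(d)))
E
python3 - <<'E'
from mv import *
c=[150.232,606.654,215.612]
plan([555,-176.5,150],-22.2,c)
E
```

```text
cur [150.2 606.7 215.6] yaw -13.92 tx 2.3252 ty 2.6511 tz 0.2624 spin 0.1840 dist 884
```

Request:
play_rows([
  {"gripper": -1,"tx": 0.775,"ty": 0.884,"tz": 0},
  {"gripper": -1,"tx": 0.775,"ty": 0.884,"tz": 0},
  {"gripper": -1,"tx": 0.775,"ty": 0.884,"tz": 0},
  {"gripper": -1,"tx": 0.775,"ty": 0.884,"tz": 0},
  {"gripper": -1,"tx": 0.775,"ty": 0.884,"tz": 0},
  {"gripper": -1,"tx": 0.775,"ty": 0.884,"tz": 0},
])

```text
invalid input
```

Request:
play_rows([
  {"gripper": -1,"tx": 0.775,"ty": 0.884,"tz": 0},
  {"gripper": -1,"tx": 0.775,"ty": 0.884,"tz": 0},
  {"gripper": -1,"tx": 0.775,"ty": 0.884,"tz": 0},
  {"gripper": -1,"tx": 0.775,"ty": 0.884,"tz": 0},
  {"gripper": -1,"tx": 0.775,"ty": 0.884,"tz": 0},
  {"gripper": -1,"tx": 0.775,"ty": 0.884,"tz": 0},
])

```text
invalid input
```

Request:
play_rows([
  {"gripper": -1,"tx": 0.775,"ty": 0.884,"tz": 0.3,"spin": 0.184},
  {"gripper": -1,"tx": 0.775,"ty": 0.884,"tz": 0.3,"spin": 0.184},
  {"gripper": -1,"tx": 0.775,"ty": 0.884,"tz": 0.3,"spin": 0.184},
  {"gripper": -1,"tx": 0.775,"ty": 0.884,"tz": 0.3,"spin": 0.184},
  {"gripper": -1,"tx": 0.775,"ty": 0.884,"tz": 0.3,"spin": 0.184},
  {"gripper": -1,"tx": 0.775,"ty": 0.884,"tz": 0.3,"spin": 0.184},
  {"gripper": -1,"tx": 0.775,"ty": 0.884,"tz": 0.3,"spin": 0.184},
])

```text
clock: 0.98
position: [285.5, 346.0, 140.9]
ee_rot: [0.981, -0.193, 0.0, -0.0]
contact_force: [-0.1, 0.8, 0.4]
gripper_width: 85.6
```

```bash
python3 - <<'E'
from mv import *
plan([555,-176.5,140],-22.2)
E
```

```text
cur [285.5 346.  140.9] yaw -22.21 tx 1.7881 ty 1.5275 tz 0.0035 spin -0.0002 dist 588
```

Request:
play_rows([
  {"gripper": -1,"tx": 0.894,"ty": 0.764,"tz": 0,"spin": 0},
  {"gripper": -1,"tx": 0.894,"ty": 0.764,"tz": 0,"spin": 0},
  {"gripper": -1,"tx": 0.894,"ty": 0.764,"tz": 0,"spin": 0},
  {"gripper": -1,"tx": 0.894,"ty": 0.764,"tz": 0,"spin": 0},
  {"gripper": -1,"tx": 0.894,"ty": 0.764,"tz": 0,"spin": 0},
  {"gripper": -1,"tx": 0.894,"ty": 0.764,"tz": 0,"spin": 0},
  {"gripper": -1,"tx": 0.894,"ty": 0.764,"tz": 0,"spin": 0},
])

```text
clock: 1.85
position: [420.4, 85.2, 140.7]
ee_rot: [0.981, -0.192, 0.0, -0.0]
contact_force: [0.1, 0.5, 0.5]
gripper_width: 85.4
```

Request:
play_rows([
  {"gripper": -1,"tx": 0.894,"ty": 0.764,"tz": 0,"spin": 0},
  {"gripper": -1,"tx": 0.894,"ty": 0.764,"tz": 0,"spin": 0},
  {"gripper": -1,"tx": 0.894,"ty": 0.764,"tz": 0,"spin": 0},
  {"gripper": -1,"tx": 0.894,"ty": 0.764,"tz": 0,"spin": 0},
  {"gripper": -1,"tx": 0.894,"ty": 0.764,"tz": 0,"spin": 0},
  {"gripper": -1,"tx": 0.894,"ty": 0.764,"tz": 0,"spin": 0},
  {"gripper": -1,"tx": 0.894,"ty": 0.764,"tz": 0,"spin": 0},
  {"gripper": -1,"tx": 0.894,"ty": 0.764,"tz": 0,"spin": 0},
])

```text
clock: 2.85
position: [554.7, -175.2, 140.9]
ee_rot: [0.982, -0.191, 0.0, -0.0]
contact_force: [0.5, -0.7, -0.3]
gripper_width: 85.2
```

```bash
python3 - <<'E'
from mv import *
plan([555,-176.5,40],-22.2); print(read_state()["clock"])
E
```

```text
cur [ 554.7 -175.2  140.9] yaw -22.04 tx 0.0033 ty 0.0044 tz 0.4035 spin 0.0036 dist 101
2.85
```

Request:
play_rows([
  {"gripper": -1,"tx": 0.003,"ty": 0.003,"tz": 0.25,"spin": 0.003},
  {"gripper": -1,"tx": 0.003,"ty": 0.003,"tz": 0.44,"spin": 0.003},
  {"gripper": -1,"tx": 0.003,"ty": 0.003,"tz": 0.464,"spin": 0.003},
  {"gripper": 0,"tx": 0.003,"ty": 0.003,"tz": 0.464,"spin": 0.003},
  {"gripper": 0.3,"tx": 0.003,"ty": 0.003,"tz": 0.464,"spin": 0.003},
  {"gripper": 0.3,"tx": 0.003,"ty": 0.003,"tz": 0.464,"spin": 0.003},
  {"gripper": 0.3,"tx": 0.003,"ty": 0.003,"tz": 0.464,"spin": 0.003},
])

```text
clock: 3.72
position: [555.7, -178.1, 25.7]
ee_rot: [0.981, -0.194, 0.001, -0.0]
contact_force: [0.1, -1.4, -0.9]
gripper_width: 29.9
```

```bash
python3 - <<'E'
from mv import *
from bench import *
import cv2
plan([555,-176.5,25],-22.2); print(read_state())
for n in ("scene","top"):
    d=get_image(n); f=d["frame"][:,:,::-1]; np.savez(n+"1.npz",**d)
    x,y=(150,110) if n=="scene" else (290,120)
    cv2.imwrite(f"pics/{n}1.png",cv2.resize(f[y:y+130,x:x+130],None,fx=4.5,fy=4.5,interpolation=cv2.INTER_CUBIC))
E
```

```text
cur [ 555.7 -178.1   25.7] yaw -22.33 tx -0.0050 ty -0.0047 tz 0.0026 spin -0.0029 dist 2
{'clock': 3.725, 'joints': array([-3.26666549e-02,  5.14801380e-01, -3.22171874e-01,  8.13672180e-05,
       -7.31906780e-01,  1.21366000e+00]), 'joint_vel': array([ 0.00021639,  0.00747222, -0.00563937, -0.00123622,  0.0006244 ,
       -0.00045314]), 'joint_efforts': array([ 4.15836449e-02, -4.03800380e+01,  1.36473566e+01,  3.02814223e+00,
        4.89753860e-03, -1.05777810e-04]), 'position': array([ 555.71152622, -178.06204687,   25.65600267]), 'ee_rot': array([ 9.81072158e-01, -1.93640137e-01,  9.49961180e-04, -1.27903750e-04]), 'contact_force': array([ 0.13999313, -1.39401702, -0.93255412]), 'wrist_torque': array([-0.02683419, -0.00421713, -0.01618093]), 'gripper_width': 29.91803939673247}
```

View pics/scene1.png

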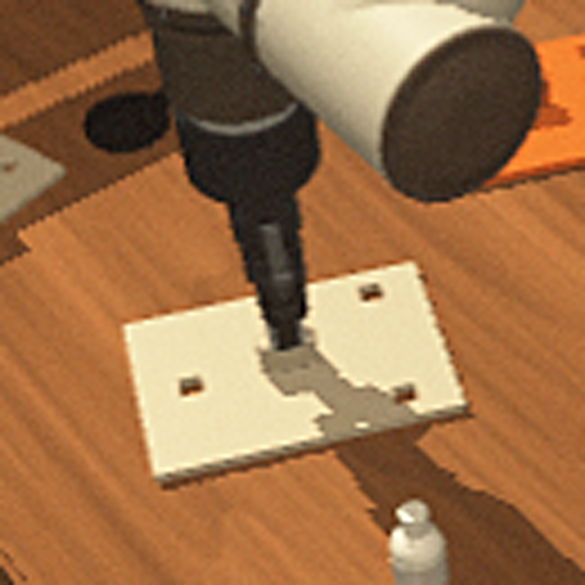

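The fingers straddle the rib, seen at about (285,345) in the crop. I'm closing the gripper and lifting.

Request:
play_rows([
  {"gripper": 1,"tx": 0,"ty": 0,"tz": 0,"spin": 0},
  {"gripper": 1,"tx": 0,"ty": 0,"tz": 0,"spin": 0},
  {"gripper": 1,"tx": 0,"ty": 0,"tz": 0,"spin": 0},
  {"gripper": 1,"tx": 0,"ty": 0,"tz": 0,"spin": 0},
  {"gripper": 1,"tx": 0,"ty": 0,"tz": -0.04,"spin": 0},
  {"gripper": 1,"tx": 0,"ty": 0,"tz": -0.1,"spin": 0},
  {"gripper": 1,"tx": 0,"ty": 0,"tz": -0.2,"spin": 0},
  {"gripper": 1,"tx": 0,"ty": 0,"tz": -0.3,"spin": 0},
  {"gripper": 1,"tx": 0,"ty": 0,"tz": -0.45,"spin": 0},
  {"gripper": 1,"tx": 0,"ty": 0,"tz": -0.5,"spin": 0},
  {"gripper": 1,"tx": 0,"ty": 0,"tz": -0.5,"spin": 0},
])

```text
clock: 5.2
position: [555.6, -177.9, 150.9]
ee_rot: [0.981, -0.194, 0.001, -0.0]
contact_force: [1.1, -0.7, -0.7]
gripper_width: 0.3
```

```bash
python3 - <<'E'
from mv import *
from bench import *
import cv2
plan([566,195.6,150],13.9); print(read_state())
for n in ("scene","top"):
    d=get_image(n); f=d["frame"][:,:,::-1]; np.savez(n+"2.npz",**d)
    x,y=(130,80) if n=="scene" else (290,110)
    cv2.imwrite(f"pics/{n}2.png",cv2.resize(f[y:y+130,x:x+150],None,fx=4.5,fy=4.5,interpolation=cv2.INTER_CUBIC))
E
```

```text
cur [ 555.6 -177.9  150.9] yaw -22.33 tx -0.5293 ty -1.3977 tz 0.0038 spin -0.8052 dist 374
{'clock': 5.2, 'joints': array([-3.25259844e-02,  3.66761894e-01, -1.91848985e-01, -2.63751773e-04,
       -1.00940314e+00,  1.21366365e+00]), 'joint_vel': array([-8.93786147e-05,  3.53411854e-02, -4.14081140e-02, -1.20719809e-02,
        8.00286460e-03, -7.46003241e-04]), 'joint_efforts': array([-2.04006508e-03, -3.77837026e+01,  1.78529102e+01,  3.98707420e+00,
       -2.91440048e-02,  7.29050612e-05]), 'position': array([ 555.61157008, -177.8927403 ,  150.93821559]), 'ee_rot': array([ 9.81066206e-01, -1.93667633e-01,  1.35481538e-03, -3.35062803e-04]), 'contact_force': array([ 1.06392545, -0.65330647, -0.71012246]), 'wrist_torque': array([ 0.02377652,  0.05473209, -0.03007937]), 'gripper_width': 0.26165099345559784}
```

View pics/scene2.png

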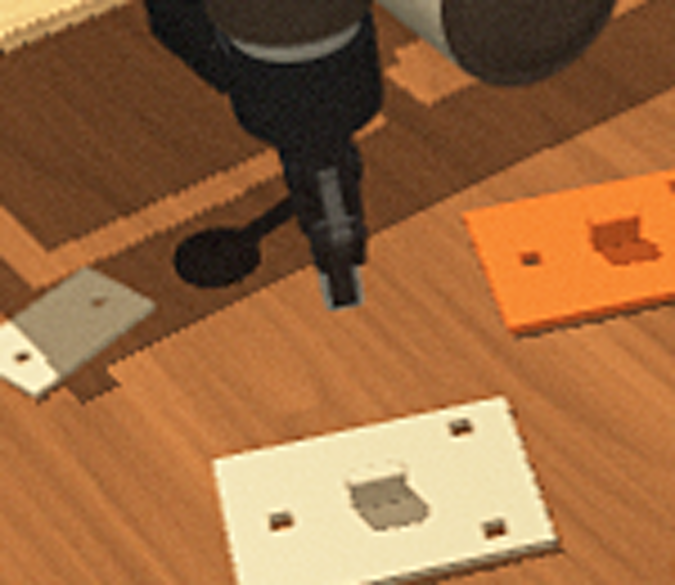

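View pics/top2.png

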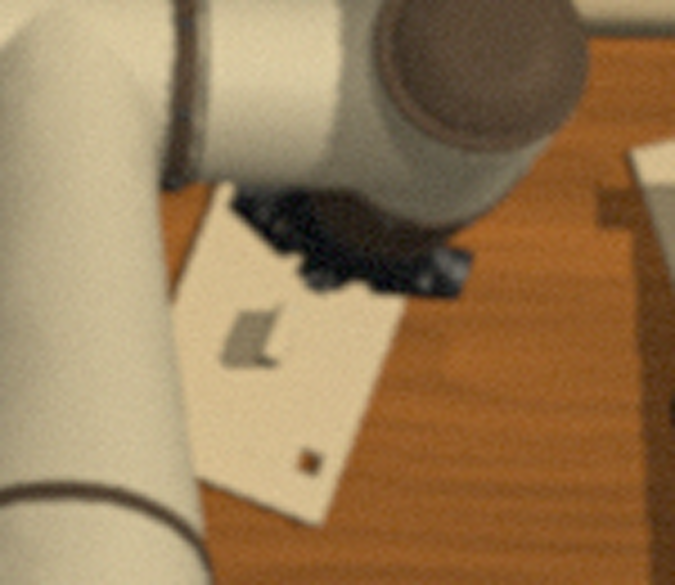

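```bash
python3 - <<'E'
from h import *
d=dict(np.load("top0.npz"));print(onz(d,[[350.9,184.1]],31), onz(d,[[350.9,184.1]],7))
d=dict(np.load("scene2.npz")); 
f=d["frame"]; hsv=cv2.cvtColor(cv2.GaussianBlur(f,(3,3),0),cv2.COLOR_RGB2HSV)
m=((hsv[...,1]<115)&(hsv[...,2]>150)).astype(np.uint8)
nl,lab,st,c=cv2.connectedComponentsWithStats(m); L=lab[200,200]
cs,_=cv2.findContours((lab==L).astype(np.uint8),cv2.RETR_CCOMP,cv2.CHAIN_APPROX_NONE)
o=max(cs,key=cv2.contourArea);print(np.round(rect(onz(d,o[:,0],7)),1))
for q in cs:
  if len(q)>6: print(onz(d,q[:,0].mean(0),5).round(1))
def crop(n,k,x,y,w,h,s):
    d=dict(np.load(f"{n}{k}.npz")); return cv2.resize(d["frame"][y:y+h,x:x+w,::-1],None,fx=s,fy=s,interpolation=cv2.INTER_CUBIC)
cv2.imwrite("pics/r.png",np.hstack([crop("scene",0,190,165,50,50,8),crop("scene",1,190,165,50,50,8)]))
print(proj(d,[[555,-176.5,31],[555,-176.5,7],[555.7,-178,11.7]]))
# depth profile at rib
D=dict(np.load("scene0.npz"))["depth"];dd=dict(np.load("scene0.npz"))
T=dd["world_to_cam"]
ys,xs=np.mgrid[178:196,204:226]; px=np.c_[xs.ravel(),ys.ravel()]; o,v=ray(dd,px)
dep=D[ys,xs].ravel(); zc=v@T[:3,:3].T[:,2]; P=o+v*(dep/-zc)[:,None]
print(P[:,2].reshape(xs.shape).round(0).astype(int))
E
```

```text
[[ 551.74509884 -174.66857322]] [[ 557.15883   -178.6156815]]
[ 556.5 -175.2  133.9  191.    67.8]
[[ 559.  -173.9]]
[[ 516.1 -111. ]]
[[ 612.8 -199.6]]
[[ 553.  -181.2]]
[[ 481.5 -196.4]]
[[213.21930984 184.14313157]
 [214.30073789 190.14887991]
 [213.58120455 188.8033331 ]]
[[  7   7   6   7   4   7   2   5   5   4   4   7   6   4   6   7   9   8
    6   4   8   6]
 [  6   8   2   7   6   5   4   9   6   6   6   8   8   5   7   5   3   5
    5   4   7   4]
 [  6   8   9   5   8   6   5   6   4   4   9   2   8   7   7   6   6   5
    6   7   5   4]
 [  7   7   6   7   9   8   3   5   7   0   6   6   5   4   5   7   6   4
    5   5   5   6]
 [  1   6   7   8   8   5   5   7   6   9   5   6   6   5  29  28   7   8
    8   7   5   8]
 [  6   7   6   5   7   5   6   8   5  31  32  30  30  29  31  29   5   5
    6   5   6   8]
 [  3   6   9   8   7  31  32  30  29  32  28  29  29  28  29  33  27   5
    7   8   7   4]
 [  5   4   5  30  30  30  30  28  32  30  31  30  29  28  31  28  26   5
    6   4   7   5]
 [  3   2   5  29  30  29  31  31  28  29  29  31  29  28  27  25  23   3
    5
[... 151 characters left out ...]
2  23  20  21  19  18  16   4
   12   8   7   8]
 [  6   6   5   3  21  24  21  22  19  18  18  19  17  16  13  12  12   6
    7   9   6   6]
 [  5   8   6   7  17  20  16  17  18  13  17  11  13  13  14  12  11   4
    4   7   2   5]
 [  8   8   6   6  12  15  17  12  14  11  11   8  12   9   4   8   5   7
    7   8   7   8]
 [  4   4   6   7 829   7   9   9   6   5   5   5   6   5   6   9   6   7
    7   6   6  10]
 [  7   7   4   4   5   9   7   5   5   5   6   3   7   7   4   8   6   6
    2  10   6   9]
 [  5   7   8   7   5   4   3   5   9   7   4   5   6   9   6   6   5   7
    4   6   6   6]
 [  5   4   5   6   7   6   8   6   6   4   6   5   5   7   7   5   7   5
    7   6   8   4]]
```

View pics/r.png

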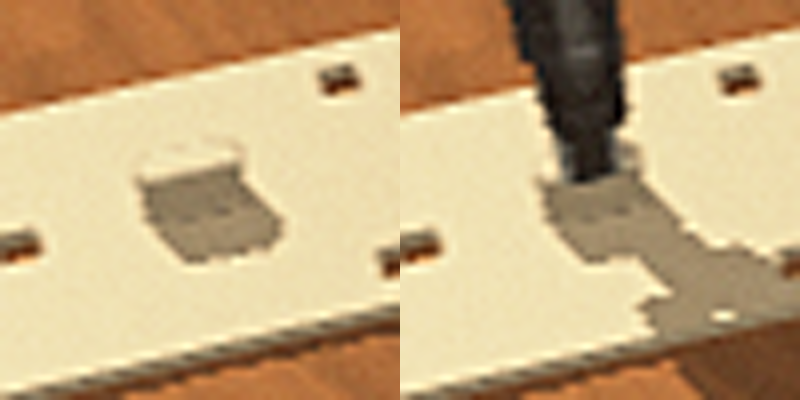

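```bash
python3 - <<'E'
from h import *
d=dict(np.load("scene2.npz"))
for z in (125,137,145,150,156,165): print(z,proj(d,[[555.6,-177.9,z]]).round(1))
T=d["world_to_cam"];D=d["depth"]
for y in range(120,150,2):
  for x in (203,206,209):
    o,v=ray(d,[[x,y]]); P=o+v[0]*(D[y,x]/-(T[:3,:3]@v[0])[2]); print((x,y),P.round(0),end=" ")
  print()
E
```

```text
125 [[208.1 158.4]]
137 [[207.5 154.9]]
145 [[207.1 152.5]]
150 [[206.8 151. ]]
156 [[206.5 149.2]]
165 [[206.  146.5]]
(203, 120) [ 568. -144.  272.] (206, 120) [ 565. -136.  275.] (209, 120) [ 548. -153.  257.] 
(203, 122) [ 571. -140.  270.] (206, 122) [ 565. -137.  269.] (209, 122) [ 548. -156.  249.] 
(203, 124) [ 574. -136.  268.] (206, 124) [ 563. -143.  259.] (209, 124) [ 549. -156.  244.] 
(203, 126) [ 576. -133.  265.] (206, 126) [ 570. -130.  265.] (209, 126) [ 549. -157.  237.] 
(203, 128) [ 578. -131.  262.] (206, 128) [ 572. -128.  261.] (209, 128) [ 563. -132.  254.] 
(203, 130) [ 581. -127.  261.] (206, 130) [ 575. -124.  260.] (209, 130) [ 570. -120.  259.] 
(203, 132) [ 583. -124.  258.] (206, 132) [ 577. -121.  257.] (209, 132) [ 572. -117.  256.] 
(203, 134) [ 586. -121.  255.] (206, 134) [ 578. -120.  252.] (209, 134) [ 572. -118.  250.] 
(203, 136) [ 583. -129.  243.] (206, 136) [ 574. -131.  238.] (209, 136) [ 567. -130.  234.] 
(203, 138) [ 579. -138.  229.] (206, 138) [ 566. -148.  217.] (209, 138) [ 559. -148.  213.] 
(203, 140) [ 566. -167.  198.] (206, 140) [ 559. -166.  195.] (209, 140) [ 549. -169.  188.] 
(203, 142) [ 567. -166.  193.] (206, 142) [ 559. -166.  189.] (209, 142) [ 551. -167.  184.] 
(203, 144) [ 567. -169.  185.] (206, 144) [ 561. -165.  184.] (209, 144) [ 554. -162.  183.] 
(203, 146) [ 566. -173.  175.] (206, 146) [ 560. -168.  176.] (209, 146) [ 555. -163.  176.] 
(203, 148) [ 566. -175.  168.] (206, 148) [ 559. -171.  166.] (209, 148) [ 464. -345.   -2.]
```

```bash
python3 - <<'E'
from h import *
d=dict(np.load("scene1.npz"))
T=d["world_to_cam"];D=d["depth"]
for y in range(160,192,2):
  print(y,end=" ")
  for x in (210,212,214,216,218):
    o,v=ray(d,[[x,y]]); P=o+v[0]*(D[y,x]/-(T[:3,:3]@v[0])[2]); print(P.round(0),end=" ")
  print()
E
```

```text
160 [ 569. -142.  153.] [ 567. -136.  156.] [ 561. -136.  153.] [ 548. -151.  134.] [ 474. -279.   -0.] 
162 [ 572. -139.  150.] [ 568. -136.  150.] [ 563. -135.  148.] [ 549. -152.  127.] [ 478. -273.   -2.] 
164 [ 574. -136.  146.] [ 570. -134.  146.] [ 559. -144.  132.] [ 550. -151.  122.] [ 483. -266.   -1.] 
166 [ 576. -134.  143.] [ 572. -131.  143.] [ 553. -158.  111.] [ 553. -146.  120.] [ 489. -257.    1.] 
168 [ 580. -128.  143.] [ 576. -125.  143.] [ 557. -152.  111.] [ 553. -148.  111.] [ 493. -251.   -1.] 
170 [ 583. -124.  141.] [ 580. -120.  142.] [ 576. -116.  142.] [ 572. -113.  142.] [ 566. -115.  136.] 
172 [ 587. -117.  142.] [ 581. -119.  137.] [ 579. -113.  140.] [ 574. -111.  138.] [ 504. -236.    1.] 
174 [ 588. -117.  136.] [ 582. -119.  131.] [ 578. -115.  131.] [ 572. -116.  126.] [ 567. -115.  124.] 
176 [ 585. -125.  121.] [ 580. -124.  118.] [ 576. -122.  117.] [ 572. -118.  118.] [ 566. -119.  113.] 
178 [ 585. -128.  112.] [ 580. -127.  109.] [ 570. -135.   97.] [ 566. -133.   95.] [ 563. -127.   99.] 
180 [ 582. -135.   97.] [ 576. -136.   93.] [ 572. -133.   93.] [ 568. -131.   91.] [ 562. -131.   88.] 
182 [ 572. -159.   64.] [ 570. -150.   70.] [ 566. -148.   69.] [ 560. -149.   64.] [ 540. -176.   29.] 
184 [ 572. -160.   56.] [ 571. -152.   61.] [ 565. -151.   59.] [ 560. -149.   57.] [ 545. -168.   31.] 
186 [ 572. -162.   47.] [ 572. -151.   55.] [ 568. -148.   55.] [ 561. -150.   49.] [ 547. -165.   27.] 
188 [ 566. -178.   22.] [ 563. -173.   24.] [ 557. -171.   22.] [ 553. -168.   21.] [ 547. -168.   17.] 
190 [ 569. -174.   19.] [ 564. -171.   18.] [ 558. -172.   13.] [ 554. -169.   13.] [ 549. -167.   11.]
```

Request:
play_rows([
  {"gripper": 0.1,"tx": -0.004,"ty": -0.005,"tz": 0.2,"spin": 0},
  {"gripper": 0.1,"tx": -0.004,"ty": -0.005,"tz": 0.4,"spin": 0},
  {"gripper": 0.1,"tx": -0.004,"ty": -0.005,"tz": 0.5,"spin": 0},
  {"gripper": 0.1,"tx": -0.004,"ty": -0.005,"tz": 0.54,"spin": 0},
  {"gripper": 0.1,"tx": -0.004,"ty": -0.005,"tz": 0.56,"spin": 0},
  {"gripper": 0.1,"tx": -0.004,"ty": -0.005,"tz": 0.56,"spin": 0},
])

```text
clock: 6.05
position: [555.2, -176.5, 10.1]
ee_rot: [0.981, -0.194, 0.0, -0.0]
contact_force: [0.9, 0.1, -0.7]
gripper_width: 38.5
```

```bash
cat > look.py <<'E'
import sys
from mv import *
from bench import *
import cv2
def look(k,sc,tp,w=100,s=4):
    out=[]
    for n,(x,y) in (("scene",sc),("top",tp)):
        d=get_image(n); f=d["frame"][:,:,::-1]; np.savez(f"{n}{k}.npz",**d)
        out.append(cv2.resize(f[y:y+w,x:x+w],None,fx=s,fy=s,interpolation=cv2.INTER_CUBIC))
    cv2.imwrite(f"pics/l{k}.png",np.hstack(out))
    st=read_state(); print(st["clock"],st["position"].round(1),st["contact_force"].round(2),round(st["gripper_width"],1),round(yaw(st["ee_rot"]),2))
E
python3 - <<'E'
from look import *
look(3,(165,130),(300,130))
E
```

```text
6.15 [ 555.5 -176.5   10.7] [ 0.51 -0.24  0.4 ] 38.0 -22.32
```

View pics/l3.png

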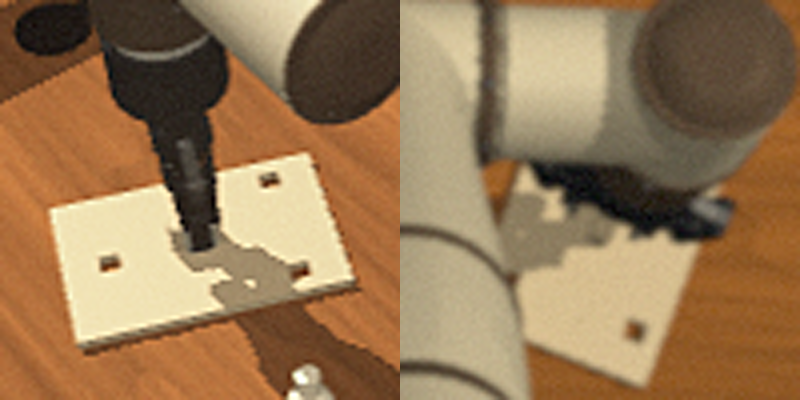

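```bash
cat > dep.py <<'E'
from h import *
def P3(d,x,y):
    T=d["world_to_cam"]; o,v=ray(d,[[x,y]]); return o+v[0]*(d["depth"][y,x]/-(T[:3,:3]@v[0])[2])
E
python3 - <<'E'
from dep import *
d=dict(np.load("scene3.npz"))
for y in range(182,200):
  print(y,*[P3(d,x,y).round(0) for x in (212,214,216,218)])
E
```

```text
182 [ 585. -121.  103.] [ 581. -118.  102.] [ 574. -120.   97.] [ 569. -120.   93.]
183 [ 584. -124.   96.] [ 579. -122.   95.] [ 570. -130.   82.] [ 570. -119.   91.]
184 [ 584. -124.   93.] [ 577. -128.   85.] [ 571. -127.   81.] [ 568. -123.   82.]
185 [ 583. -128.   85.] [ 576. -130.   79.] [ 572. -128.   78.] [ 567. -126.   76.]
186 [ 583. -129.   80.] [ 577. -129.   77.] [ 572. -127.   75.] [ 557. -147.   48.]
187 [ 583. -130.   76.] [ 569. -146.   54.] [ 567. -139.   58.] [ 558. -145.   47.]
188 [ 572. -154.   45.] [ 570. -145.   52.] [ 566. -143.   50.] [ 558. -146.   42.]
189 [ 572. -154.   42.] [ 570. -147.   46.] [ 566. -142.   47.] [ 560. -143.   43.]
190 [ 573. -154.   38.] [ 571. -145.   45.] [ 565. -146.   40.] [ 562. -141.   42.]
191 [ 574. -153.   36.] [ 571. -146.   40.] [ 565. -147.   35.] [ 562. -142.   37.]
192 [ 575. -152.   33.] [ 572. -146.   37.] [ 566. -147.   31.] [ 550. -166.    5.]
193 [ 565. -173.    5.] [ 561. -169.    6.] [ 558. -163.    8.] [ 554. -160.    8.]
194 [ 568. -168.    7.] [ 563. -166.    5.] [ 559. -163.    5.] [ 555. -158.    6.]
195 [ 570. -165.    8.] [ 564. -165.    3.] [ 562. -158.    7.] [ 557. -155.    7.]
196 [ 572. -163.    6.] [ 568. -159.    6.] [ 564. -155.    7.] [ 559. -152.    7.]
197 [ 574. -159.    7.] [ 568. -159.    3.] [ 564. -155.    4.] [ 560. -152.    3.]
198 [ 577. -155.    9.] [ 572. -153.    7.] [ 567. -150.    6.] [ 562. -148.    3.]
199 [ 578. -153.    7.] [ 573. -151.    5.] [ 569. -147.    6.] [ 565. -144.    5.]
```

Request:
play_rows([
  {"gripper": 0.1,"tx": 0,"ty": 0,"tz": 0.02,"spin": 0},
  {"gripper": 0.1,"tx": 0,"ty": 0,"tz": 0.04,"spin": 0},
  {"gripper": 0.5,"tx": 0,"ty": 0,"tz": 0.048,"spin": 0},
  {"gripper": 0.5,"tx": 0,"ty": 0,"tz": 0.048,"spin": 0},
  {"gripper": 0.5,"tx": 0,"ty": 0,"tz": 0.048,"spin": 0},
])

```text
clock: 6.78
position: [554.8, -176.4, -2.3]
ee_rot: [0.981, -0.194, 0.0, 0.0]
contact_force: [0.7, 0.7, 0.2]
gripper_width: 21.3
```

```bash
python3 - <<'E'
from look import *
look(4,(165,130),(300,130))
from dep import *
d=dict(np.load("scene4.npz"))
for y in range(187,200):
  print(y,*[P3(d,x,y).round(0) for x in (212,214,216,218)])
E
```

```text
6.875 [ 554.9 -176.4   -2.3] [-0.74  0.87 -0.56] 20.9 -22.32
187 [ 582. -131.   75.] [ 574. -136.   65.] [ 570. -133.   65.] [ 565. -132.   62.]
188 [ 580. -136.   66.] [ 566. -154.   41.] [ 562. -150.   41.] [ 553. -156.   31.]
189 [ 569. -160.   35.] [ 568. -152.   41.] [ 562. -151.   37.] [ 554. -155.   29.]
190 [ 568. -163.   28.] [ 566. -155.   33.] [ 562. -152.   32.] [ 557. -150.   31.]
191 [ 570. -162.   26.] [ 569. -151.   34.] [ 561. -155.   25.] [ 558. -148.   29.]
192 [ 571. -161.   23.] [ 568. -153.   28.] [ 562. -153.   24.] [ 558. -151.   22.]
193 [ 570. -164.   16.] [ 569. -153.   25.] [ 563. -152.   21.] [ 556. -156.   13.]
194 [ 566. -172.    3.] [ 568. -157.   16.] [ 559. -162.    6.] [ 553. -162.    2.]
195 [ 569. -167.    5.] [ 566. -162.    7.] [ 561. -159.    6.] [ 558. -154.    7.]
196 [906. 533. 829.] [ 568. -159.    7.] [ 564. -155.    7.] [ 560. -151.    8.]
197 [ 573. -161.    5.] [ 570. -155.    7.] [ 565. -154.    4.] [ 562. -148.    7.]
198 [ 576. -157.    6.] [ 573. -150.   10.] [ 567. -150.    5.] [ 563. -146.    7.]
199 [ 578. -153.    7.] [ 573. -152.    4.] [ 568. -150.    2.] [ 565. -143.    7.]
```

View pics/l4.png

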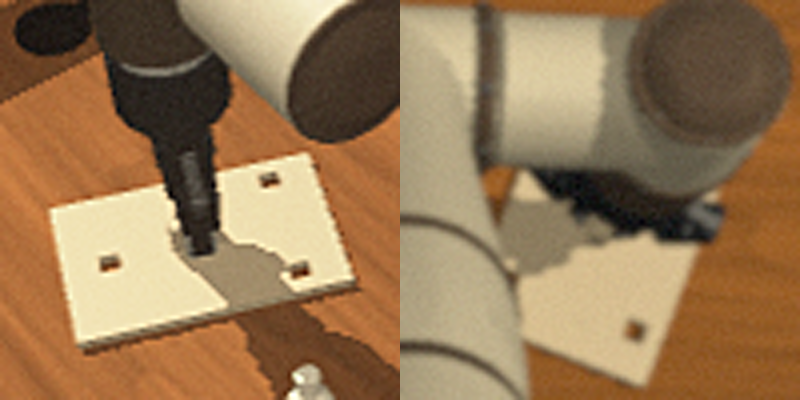

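The fingertips are now beside the rib at z of about 16 mm, so the reported TCP height doesn't match the tips by about 20 mm. I'm going by vision and feel from here.

Request:
play_rows([
  {"gripper": 0.5,"tx": 0,"ty": 0,"tz": 0.01,"spin": 0},
  {"gripper": 1,"tx": 0,"ty": 0,"tz": 0.01,"spin": 0},
  {"gripper": 1,"tx": 0,"ty": 0,"tz": 0.01,"spin": 0},
  {"gripper": 1,"tx": 0,"ty": 0,"tz": 0.01,"spin": 0},
  {"gripper": 1,"tx": 0,"ty": 0,"tz": 0.01,"spin": 0},
])

```text
clock: 7.5
position: [554.7, -176.4, -5.0]
ee_rot: [0.981, -0.194, -0.0, -0.0]
contact_force: [0.2, 0.1, 0.0]
gripper_width: 12.7
```

Request:
play_rows([
  {"gripper": 1,"tx": 0,"ty": 0,"tz": -0.02,"spin": 0},
  {"gripper": 1,"tx": 0,"ty": 0,"tz": -0.06,"spin": 0},
  {"gripper": 1,"tx": 0,"ty": 0,"tz": -0.14,"spin": 0},
  {"gripper": 1,"tx": 0,"ty": 0,"tz": -0.25,"spin": 0},
  {"gripper": 1,"tx": 0,"ty": 0,"tz": -0.36,"spin": 0},
  {"gripper": 1,"tx": 0,"ty": 0,"tz": -0.44,"spin": 0},
  {"gripper": 1,"tx": 0,"ty": 0,"tz": -0.48,"spin": 0},
  {"gripper": 1,"tx": 0,"ty": 0,"tz": -0.48,"spin": 0},
])

```text
clock: 8.5
position: [555.0, -176.4, 115.9]
ee_rot: [0.981, -0.194, 0.001, -0.0]
contact_force: [-0.2, 0.4, -1.9]
gripper_width: 12.6
```

```bash
python3 - <<'E'
from look import *
look(5,(140,100),(280,110),130,3)
plan([566,195.6,115],13.9,)
E
```

```text
8.6 [ 554.1 -176.3  114.3] [-0.18 -0.13 -2.18] 13.0 -22.34
cur [ 554.1 -176.3  114.3] yaw -22.34 tx -0.5214 ty -1.3939 tz -0.0026 spin -0.8054 dist 372
```

View pics/l5.png

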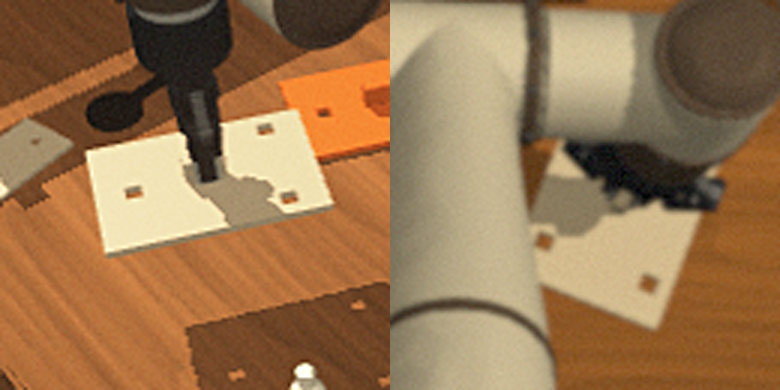

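Request:
play_rows([
  {"gripper": 1,"tx": -0.02,"ty": -0.06,"tz": 0,"spin": 0},
  {"gripper": 1,"tx": -0.06,"ty": -0.16,"tz": 0,"spin": 0},
  {"gripper": 1,"tx": -0.11,"ty": -0.29,"tz": 0,"spin": 0},
  {"gripper": 1,"tx": -0.16,"ty": -0.42,"tz": 0,"spin": 0},
  {"gripper": 1,"tx": -0.21,"ty": -0.55,"tz": 0,"spin": 0},
  {"gripper": 1,"tx": -0.25,"ty": -0.66,"tz": 0,"spin": 0},
  {"gripper": 1,"tx": -0.27,"ty": -0.72,"tz": 0,"spin": -0.05},
  {"gripper": 1,"tx": -0.27,"ty": -0.72,"tz": 0,"spin": -0.2},
  {"gripper": 1,"tx": -0.27,"ty": -0.72,"tz": 0,"spin": -0.4},
  {"gripper": 1,"tx": -0.27,"ty": -0.72,"tz": 0,"spin": -0.6},
  {"gripper": 1,"tx": -0.27,"ty": -0.72,"tz": 0,"spin": -0.75},
  {"gripper": 1,"tx": -0.27,"ty": -0.72,"tz": 0,"spin": -0.805},
])

```text
clock: 10.1
position: [560.3, 15.7, 114.6]
ee_rot: [0.992, 0.122, -0.001, 0.0]
contact_force: [-0.3, -0.4, -2.1]
gripper_width: 12.4
```

```bash
python3 - <<'E'
from mv import *
plan([566,195.6,115],13.9,)
E
```

```text
cur [560.3  15.7 114.6] yaw 14.06 tx 0.1969 ty -0.6927 tz -0.0015 spin 0.0036 dist 180
```

Request:
play_rows([
  {"gripper": 1,"tx": 0.02,"ty": -0.07,"tz": 0,"spin": 0},
  {"gripper": 1,"tx": 0.06,"ty": -0.2,"tz": 0,"spin": 0},
  {"gripper": 1,"tx": 0.1,"ty": -0.35,"tz": 0,"spin": 0},
  {"gripper": 1,"tx": 0.14,"ty": -0.5,"tz": 0,"spin": 0},
  {"gripper": 1,"tx": 0.18,"ty": -0.62,"tz": 0,"spin": 0},
  {"gripper": 1,"tx": 0.196,"ty": -0.68,"tz": 0,"spin": 0.002},
  {"gripper": 1,"tx": 0.197,"ty": -0.692,"tz": 0,"spin": 0.003},
  {"gripper": 1,"tx": 0.197,"ty": -0.692,"tz": 0,"spin": 0.003},
])

```text
clock: 11.1
position: [566.6, 194.9, 114.9]
ee_rot: [0.993, 0.12, -0.0, 0.0]
contact_force: [0.5, -0.4, -1.0]
gripper_width: 12.7
```

```bash
python3 - <<'E'
from look import *
look(6,(215,150),(140,110),140,2.8)
plan([566,195.6,115],13.9,)
E
```

```text
11.2 [566.8 194.5 115.1] [-0.31 -0.14 -0.89] 12.7 13.7
cur [566.8 194.5 115.1] yaw 13.7 tx -0.0020 ty -0.0050 tz 0.0003 spin -0.0045 dist 1
```

View pics/l6.png

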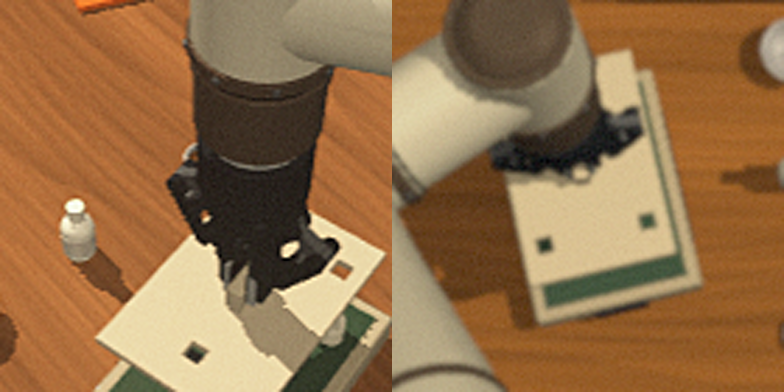

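```bash
python3 - <<'E'
from dep import *
for n in("scene","top"):
    d=dict(np.load(n+"6.npz")); x,y=(215,150) if n=="scene" else (140,110)
    cv2.imwrite(f"pics/{n}6c.png",cv2.resize(d["frame"][y:y+150,x:x+140,::-1],None,fx=5,fy=5,interpolation=cv2.INTER_CUBIC)[150:750])
d=dict(np.load("scene6.npz"))
# plane of cover top from depth
pts=[]
f=d["frame"];hsv=cv2.cvtColor(cv2.GaussianBlur(f,(3,3),0),cv2.COLOR_RGB2HSV)
for yy in range(220,300):
  for xx in range(245,360):
    if hsv[yy,xx,1]<115 and hsv[yy,xx,2]>150:
      P=P3(d,xx,yy)
      if 115<P[2]<140: pts.append(P)
pts=np.array(pts);A=np.c_[pts[:,:2]-[566,195],np.ones(len(pts))];s=np.linalg.lstsq(A,pts[:,2],rcond=None)[0];print(len(pts),s)
E
```

```text
3359 [-2.41385618e-04 -1.09104167e-03  1.26222575e+02]
```

View pics/scene6c.png

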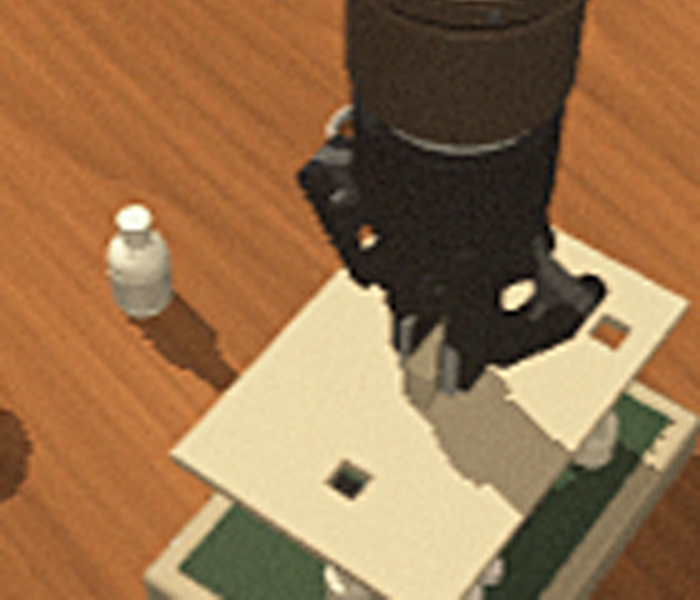

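View pics/top6c.png

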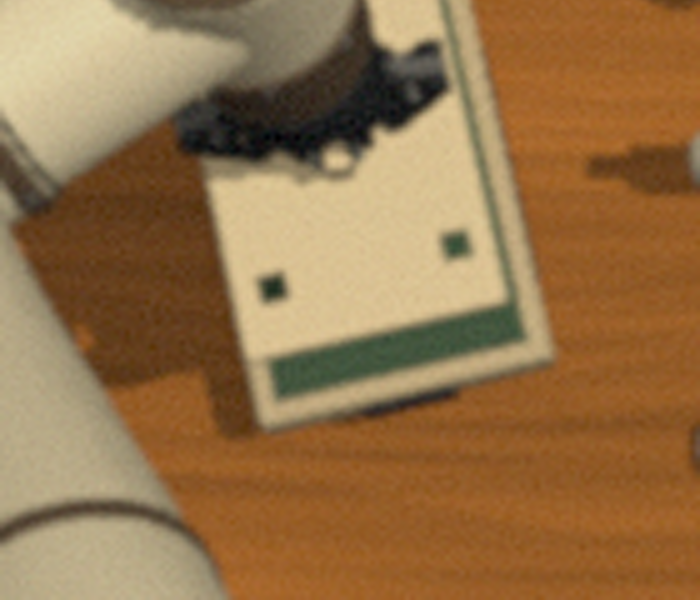

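```bash
cat > fit.py <<'E'
from h import *
from scipy.optimize import least_squares
H={"a":(-62,46),"b":(-62,-46),"c":(62,0),"bl":(-95,65),"br":(-95,-65),"fr":(95,-65),"fl":(95,65)}
def fit(d,obs,z):
    W=np.array([onz(d,p,z)[0] for p in obs.values()]); M=np.array([H[k] for k in obs],float)
    def f(p):
        c,s=np.cos(p[2]),np.sin(p[2]); return (M@np.array([[c,s],[-s,c]])+p[:2]-W).ravel()
    r=least_squares(f,[566,195,.24]); print(r.x[:2].round(2),np.degrees(r.x[2]).round(2),r.fun.reshape(-1,2).round(1).tolist()); return r.x
E
python3 - <<'E'
from fit import *
t=dict(np.load("top6.npz"));s=dict(np.load("scene6.npz"))
q=lambda x,y,x0,y0:((x+.5)/5-.5+x0,(y+150.5)/5-.5+y0)
fit(t,{"a":q(273,288,140,110),"b":q(456,244,140,110),"bl":q(248,360,140,110),"br":q(510,303,140,110)},126.5)
fit(s,{"a":q(611,332,215,150),"c":q(350,480,215,150),"fr":q(172,457,215,150),"bl":q(688,300,215,150)},126.5)
E
```

```text
[567.04 194.99] 13.2 [[0.4, -0.0], [-0.9, -0.4], [-0.3, -0.1], [0.7, 0.5]]
[568.42 197.34] 14.4 [[-0.2, -0.7], [0.2, 0.6], [-0.1, -0.3], [0.2, 0.4]]
```

Request:
play_rows([
  {"gripper": 1,"tx": -0.006,"ty": -0.002,"tz": 0.05,"spin": 0},
  {"gripper": 1,"tx": -0.006,"ty": -0.002,"tz": 0.11,"spin": 0},
  {"gripper": 1,"tx": -0.006,"ty": -0.002,"tz": 0.16,"spin": 0},
  {"gripper": 1,"tx": -0.006,"ty": -0.002,"tz": 0.176,"spin": 0},
  {"gripper": 1,"tx": -0.006,"ty": -0.002,"tz": 0.176,"spin": 0},
])

```text
clock: 11.82
position: [565.3, 195.5, 70.6]
ee_rot: [0.993, 0.12, -0.0, 0.0]
contact_force: [-0.8, 0.3, -2.1]
gripper_width: 12.8
```

```bash
python3 - <<'E'
from look import *
look(7,(215,150),(140,110),150,2.6)
plan([565,195.6,115],13.9,)
from dep import *
for n in("scene","top"):
    d=dict(np.load(n+"7.npz")); x,y=(240,190) if n=="scene" else (160,130)
    cv2.imwrite(f"pics/{n}7c.png",cv2.resize(d["frame"][y:y+110,x:x+130,::-1],None,fx=5.4,fy=5.4,interpolation=cv2.INTER_CUBIC))
E
```

```text
11.925 [565.7 195.8  71.5] [ 0.18  0.4  -2.11] 12.6 13.78
cur [565.7 195.8  71.5] yaw 13.78 tx -0.0030 ty 0.0003 tz -0.1742 spin -0.0027 dist 44
```

View pics/scene7c.png

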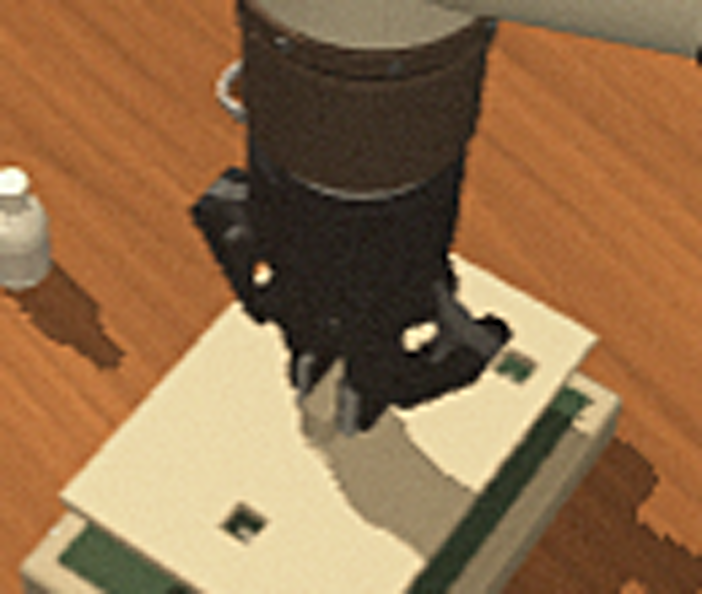

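View pics/top7c.png

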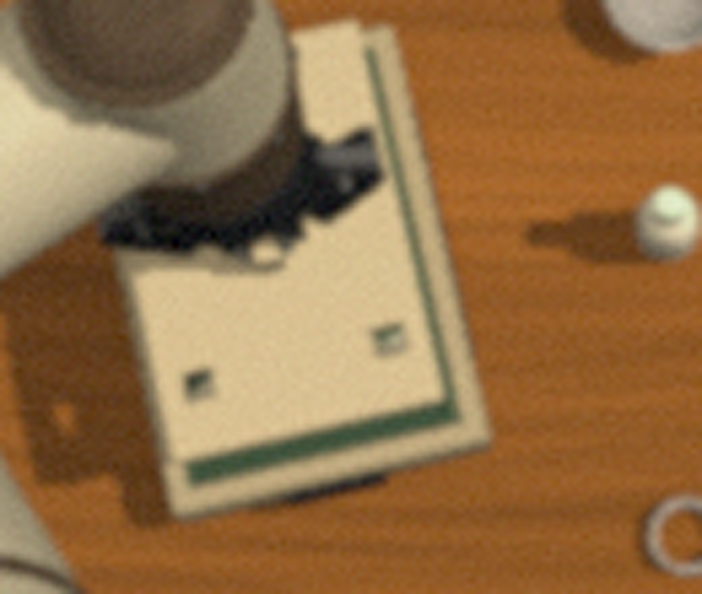

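```bash
python3 - <<'E'
from fit import *
t=dict(np.load("top7.npz"));s=dict(np.load("scene7.npz"))
q=lambda x,y,x0,y0:((x+.5)/5.4-.5+x0,(y+.5)/5.4-.5+y0)
ob={"a":q(199,384,160,130),"b":q(389,338,160,130),"bl":q(175,465,160,130),"br":q(448,402,160,130),"fr":q(358,24,160,130)}
fit(t,ob,82.5)
os={"a":q(515,365,240,190),"c":q(245,523,240,190),"fr":q(63,497,240,190),"bl":q(598,338,240,190)}
fit(s,os,82.5)
M=np.array([H[k] for k in "abc"],float)
for n,d,T,(x,y) in(("top",t,[565,195.1],(160,130)),("scene",s,[567.2,196.7],(240,190))):
    th=np.radians(13.9);R=np.array([[np.cos(th),-np.sin(th)],[np.sin(th),np.cos(th)]])
    im=cv2.imread(f"pics/{n}7c.png")
    for m in M:
        for z,r,c in((69,4,(255,0,0)),(57,9.5,(0,0,255))):
            a=np.linspace(0,6.28,24); w=np.c_[(m+np.c_[r*np.cos(a),r*np.sin(a)])@R.T+T,np.full(24,z)]
            cv2.polylines(im,[((proj(d,w)-[x,y]+.5)*5.4-.5).round().astype(np.int32)],True,c,1)
    cv2.imwrite(f"pics/{n}7d.png",im)
E
python3 -c "
import cv2,numpy as np
a=cv2.imread('pics/top7d.png')[280:520,120:480];b=cv2.imread('pics/scene7d.png')[300:594,180:600]
cv2.imwrite('pics/d7.png',np.hstack([cv2.resize(a,(400,267)),cv2.resize(b,(380,267))]))"
```

```text
[565.27 196.6 ] 13.74 [[-1.2, -0.4], [-1.7, -0.8], [0.7, 0.2], [1.2, 1.1], [0.9, -0.1]]
[567.14 198.08] 13.92 [[0.1, 1.1], [0.2, 0.5], [0.6, -0.8], [-1.0, -0.7]]
```

View pics/d7.png

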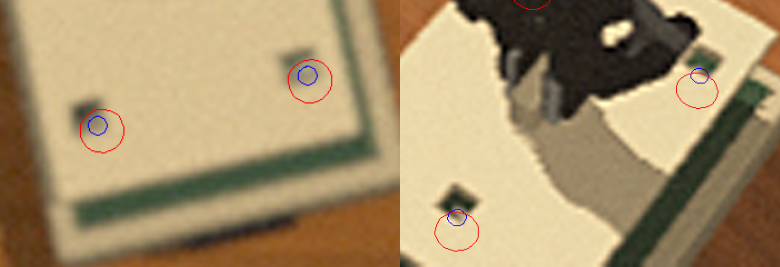

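Request:
play_rows([
  {"gripper": 1,"tx": -0.001,"ty": 0.005,"tz": 0.004,"spin": 0},
  {"gripper": 1,"tx": -0.001,"ty": 0.005,"tz": 0.016,"spin": 0},
  {"gripper": 1,"tx": -0.001,"ty": 0.005,"tz": 0.028,"spin": 0},
  {"gripper": 1,"tx": -0.001,"ty": 0.005,"tz": 0.036,"spin": 0},
  {"gripper": 1,"tx": -0.001,"ty": 0.005,"tz": 0.036,"spin": 0},
])

```text
clock: 12.55
position: [565.3, 194.3, 61.8]
ee_rot: [0.993, 0.12, -0.0, 0.0]
contact_force: [-0.4, -0.9, -1.6]
gripper_width: 12.4
```

```bash
python3 - <<'E'
from look import *
look(8,(240,200),(160,150),80,5)
E
```

```text
12.65 [565.4 194.4  62.1] [ 0.01 -0.33 -1.14] 13.0 13.77
```

View pics/l8.png

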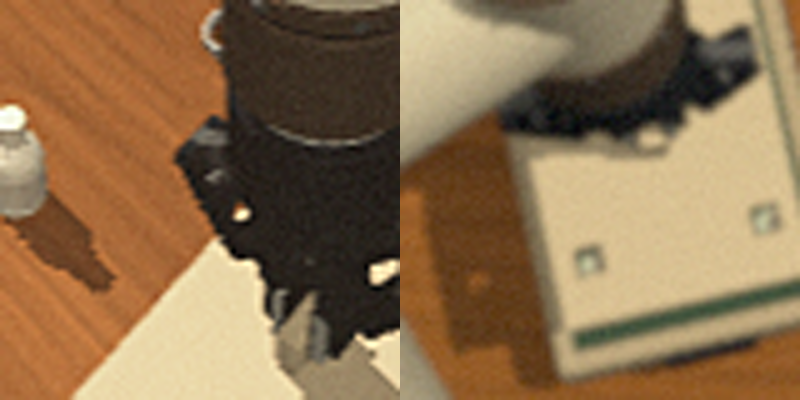

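```bash
python3 - <<'E'
from h import *
d=dict(np.load("scene8.npz")); cv2.imwrite("pics/s8.png",cv2.resize(d["frame"][240:310,250:360,::-1],None,fx=7,fy=7,interpolation=cv2.INTER_CUBIC))
E
```

```text
(no output)
```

View pics/s8.png

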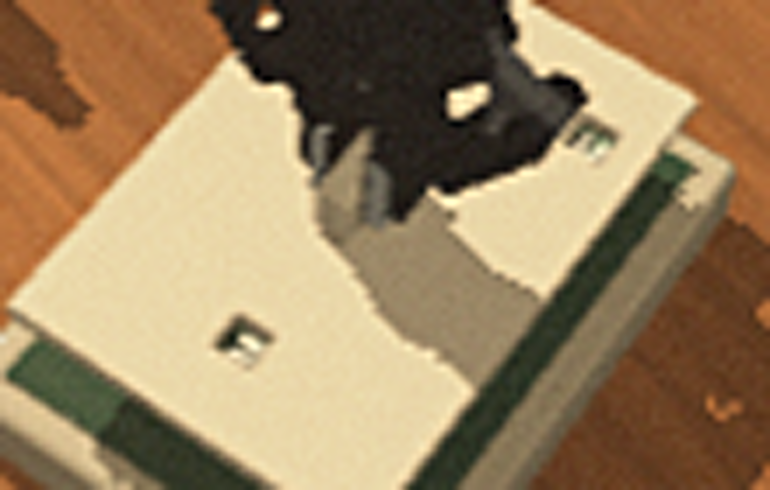

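All three tips sit inside their holes: c at (245,342), a at (593,137), and b in the top view. I'm lowering until contact.

Request:
play_rows([
  {"gripper": 1,"tx": 0,"ty": 0,"tz": 0.006,"spin": 0},
  {"gripper": 1,"tx": 0,"ty": 0,"tz": 0.012,"spin": 0},
  {"gripper": 1,"tx": 0,"ty": 0,"tz": 0.012,"spin": 0},
])

```text
clock: 13.02
position: [565.3, 194.3, 58.9]
ee_rot: [0.993, 0.12, -0.0, 0.0]
contact_force: [-0.6, 0.0, -2.0]
gripper_width: 12.7
```

Request:
play_rows([
  {"gripper": 1,"tx": 0,"ty": 0,"tz": 0.004,"spin": 0},
  {"gripper": 1,"tx": 0,"ty": 0,"tz": 0.004,"spin": 0},
])

```text
clock: 13.28
position: [565.3, 194.3, 58.1]
ee_rot: [0.993, 0.12, -0.0, 0.0]
contact_force: [-0.2, -0.7, -1.3]
gripper_width: 12.6
```

Request:
play_rows([
  {"gripper": 1,"tx": 0,"ty": 0,"tz": 0.004,"spin": 0},
  {"gripper": 1,"tx": 0,"ty": 0,"tz": 0.004,"spin": 0},
])

```text
clock: 13.52
position: [565.3, 194.3, 57.2]
ee_rot: [0.993, 0.12, -0.0, 0.0]
contact_force: [-1.0, -0.7, 0.8]
gripper_width: 12.9
```

Request:
play_rows([
  {"gripper": 0.5,"tx": 0,"ty": 0,"tz": 0,"spin": 0},
  {"gripper": 0.3,"tx": 0,"ty": 0,"tz": 0,"spin": 0},
  {"gripper": 0.3,"tx": 0,"ty": 0,"tz": 0,"spin": 0},
  {"gripper": 0.3,"tx": 0,"ty": 0,"tz": -0.05,"spin": 0},
  {"gripper": 0.3,"tx": 0,"ty": 0,"tz": -0.15,"spin": 0},
  {"gripper": 0.3,"tx": 0,"ty": 0,"tz": -0.25,"spin": 0},
  {"gripper": 0.3,"tx": 0,"ty": 0,"tz": -0.25,"spin": 0},
])

```text
clock: 14.4
position: [567.1, 195.3, 122.9]
ee_rot: [0.993, 0.12, 0.003, -0.001]
contact_force: [0.4, -0.7, 0.1]
gripper_width: 29.8
```

```bash
python3 - <<'E'
from look import *
look(9,(240,190),(160,120),120,3.3)
from dep import *
d=dict(np.load("scene9.npz")); cv2.imwrite("pics/s9.png",cv2.resize(d["frame"][220:310,250:360,::-1],None,fx=6.5,fy=6.5,interpolation=cv2.INTER_CUBIC))
f=d["frame"];hsv=cv2.cvtColor(cv2.GaussianBlur(f,(3,3),0),cv2.COLOR_RGB2HSV);pts=[]
for yy in range(220,300):
  for xx in range(245,360):
    if hsv[yy,xx,1]<115 and hsv[yy,xx,2]>150:
      P=P3(d,xx,yy)
      if 60<P[2]<80: pts.append(P)
pts=np.array(pts);A=np.c_[pts[:,:2]-[566,195],np.ones(len(pts))];s=np.linalg.lstsq(A,pts[:,2],rcond=None)[0];print(len(pts),s)
E
```

```text
14.5 [565.2 194.4 119.9] [-0.79 -0.46  0.2 ] 29.8 13.75
3351 [-1.78201154e-03 -4.17927263e-04  6.82704821e+01]
```

View pics/l9.png

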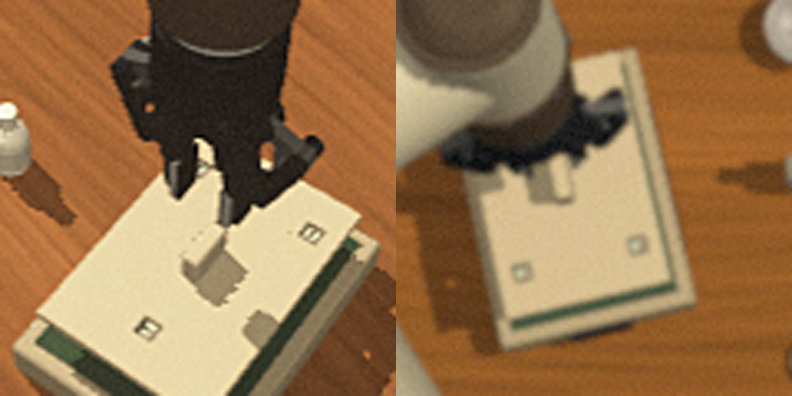

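View pics/s9.png

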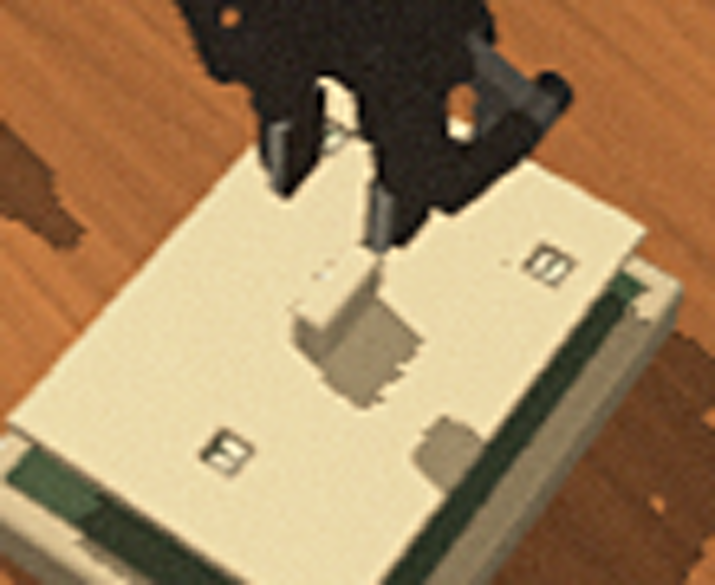

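```bash
cat > pp.py <<'E'
from mv import *
C=np.array([565.3,194.5]);th=np.radians(13.85);R=np.array([[np.cos(th),-np.sin(th)],[np.sin(th),np.cos(th)]])
POST={k:C+R@np.array(v,float) for k,v in dict(a=(-62,46),b=(-62,-46),c=(62,0)).items()}
if __name__=="__main__":
    print({k:v.round(1) for k,v in POST.items()})
    for k,v in POST.items(): plan([*v,0],-76.1)
E
python3 pp.py
```

```text
{'a': array([494.1, 224.3]), 'b': array([516.1, 135. ]), 'c': array([625.5, 209.3])}
cur [565.2 194.4 119.9] yaw 13.75 tx -0.2480 ty -0.1841 tz 0.4797 spin 1.9967 dist 143
cur [565.2 194.4 119.9] yaw 13.75 tx -0.2473 ty 0.1839 tz 0.4797 spin 1.9967 dist 143
cur [565.2 194.4 119.9] yaw 13.75 tx 0.2484 ty -0.0009 tz 0.4797 spin 1.9967 dist 135
```

Request:
play_rows([
  {"gripper": 0.32,"tx": -0.1,"ty": -0.08,"tz": 0,"spin": 0.2},
  {"gripper": 0.32,"tx": -0.2,"ty": -0.15,"tz": 0,"spin": 0.4},
  {"gripper": 0.32,"tx": -0.248,"ty": -0.184,"tz": 0,"spin": 0.6},
  {"gripper": 0.32,"tx": -0.248,"ty": -0.184,"tz": 0,"spin": 0.8},
  {"gripper": 0.32,"tx": -0.248,"ty": -0.184,"tz": 0,"spin": 0.998},
  {"gripper": 0.32,"tx": -0.248,"ty": -0.184,"tz": 0,"spin": 0.998},
])

```text
clock: 15.25
position: [493.7, 223.9, 118.7]
ee_rot: [0.964, -0.268, -0.001, 0.001]
contact_force: [-0.4, -0.3, -0.7]
gripper_width: 29.3
```

Request:
play_rows([
  {"gripper": 0.32,"tx": 0,"ty": 0,"tz": 0.04,"spin": 0.2},
  {"gripper": 0.32,"tx": 0,"ty": 0,"tz": 0.1,"spin": 0.4},
  {"gripper": 0.32,"tx": 0,"ty": 0,"tz": 0.16,"spin": 0.6},
  {"gripper": 0.32,"tx": 0,"ty": 0,"tz": 0.2,"spin": 0.8},
  {"gripper": 0.32,"tx": 0,"ty": 0,"tz": 0.2,"spin": 0.998},
  {"gripper": 0.32,"tx": 0,"ty": 0,"tz": 0.2,"spin": 0.998},
  {"gripper": 0.32,"tx": 0,"ty": 0,"tz": 0.2,"spin": 0.998},
])

```text
clock: 16.12
position: [494.2, 224.2, 69.5]
ee_rot: [0.789, -0.615, -0.0, 0.0]
contact_force: [0.3, -0.1, 0.7]
gripper_width: 28.8
```

```bash
python3 - <<'E'
from look import *
look(10,(270,160),(160,130),100,4)
from pp import *
plan([*POST["a"],48],-76.1)
E
```

```text
16.225 [494.3 224.3  69.6] [ 0.67 -0.84 -0.17] 29.0 -75.95
cur [494.3 224.3  69.6] yaw -75.95 tx -0.0004 ty 0.0006 tz 0.0866 spin 0.0034 dist 22
```

View pics/l10.png

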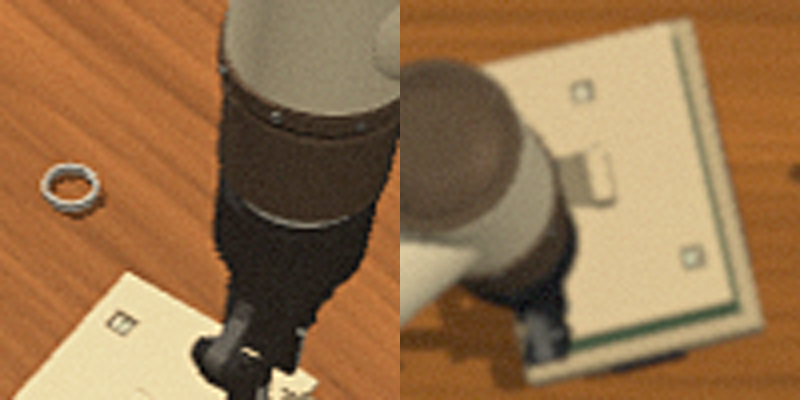

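Request:
play_rows([
  {"gripper": 0.32,"tx": 0,"ty": 0,"tz": 0.04,"spin": 0},
  {"gripper": 0.32,"tx": 0,"ty": 0,"tz": 0.06,"spin": 0},
  {"gripper": 0.32,"tx": 0,"ty": 0,"tz": 0.068,"spin": 0},
  {"gripper": 0.32,"tx": 0,"ty": 0,"tz": 0.068,"spin": 0},
])

```text
clock: 16.73
position: [494.2, 224.3, 52.5]
ee_rot: [0.788, -0.616, -0.0, 0.0]
contact_force: [-0.4, -0.3, 0.7]
gripper_width: 28.9
```

Request:
play_rows([
  {"gripper": 0.32,"tx": 0,"ty": 0,"tz": 0.006,"spin": 0},
  {"gripper": 0.32,"tx": 0,"ty": 0,"tz": 0.006,"spin": 0},
])

```text
clock: 16.98
position: [494.5, 224.5, 51.6]
ee_rot: [0.788, -0.616, 0.0, -0.0]
contact_force: [-1.1, -0.1, 3.5]
gripper_width: 29.0
```

Request:
play_rows([
  {"gripper": 0.32,"tx": 0,"ty": 0,"tz": 0.006,"spin": 0},
  {"gripper": 0.32,"tx": 0,"ty": 0,"tz": 0.006,"spin": 0},
])

```text
clock: 17.23
position: [494.7, 224.6, 50.3]
ee_rot: [0.788, -0.616, 0.0, -0.001]
contact_force: [-2.2, -0.2, 5.1]
gripper_width: 29.1
```

Request:
play_rows([
  {"gripper": 0.32,"tx": 0,"ty": 0,"tz": 0.004,"spin": 0},
  {"gripper": 0.32,"tx": 0,"ty": 0,"tz": 0.004,"spin": 0},
])

```text
clock: 17.48
position: [494.8, 224.7, 49.7]
ee_rot: [0.788, -0.616, 0.0, -0.001]
contact_force: [-2.4, -0.3, 7.8]
gripper_width: 29.0
```

Request:
play_rows([
  {"gripper": 0.32,"tx": 0,"ty": 0,"tz": 0.004,"spin": 0},
  {"gripper": 0.32,"tx": 0,"ty": 0,"tz": 0.004,"spin": 0},
])

```text
clock: 17.73
position: [495.0, 224.8, 49.1]
ee_rot: [0.788, -0.616, 0.0, -0.001]
contact_force: [-3.1, -1.2, 9.0]
gripper_width: 28.7
```

Request:
play_rows([
  {"gripper": 0.32,"tx": 0,"ty": 0,"tz": 0.004,"spin": 0},
  {"gripper": 0.32,"tx": 0,"ty": 0,"tz": 0.004,"spin": 0},
])

```text
clock: 17.98
position: [494.9, 224.8, 47.3]
ee_rot: [0.788, -0.616, 0.0, -0.001]
contact_force: [0.5, 0.0, 3.1]
gripper_width: 28.7
```

```bash
python3 - <<'E'
from pp import *
for k in "bc": plan([*POST[k],53],-76.1)
E
```

```text
cur [494.9 224.8  47.3] yaw -76.04 tx 0.3691 ty 0.0045 tz -0.0227 spin 0.0014 dist 92
cur [494.9 224.8  47.3] yaw -76.04 tx 0.1861 ty -0.4918 tz -0.0227 spin 0.0014 dist 132
```

Request:
play_rows([
  {"gripper": 0.32,"tx": 0,"ty": 0,"tz": -0.06,"spin": 0},
  {"gripper": 0.32,"tx": 0.05,"ty": 0,"tz": -0.12,"spin": 0},
  {"gripper": 0.32,"tx": 0.2,"ty": 0,"tz": -0.12,"spin": 0},
  {"gripper": 0.32,"tx": 0.34,"ty": 0.001,"tz": -0.12,"spin": 0},
  {"gripper": 0.32,"tx": 0.368,"ty": 0.001,"tz": -0.1,"spin": 0},
  {"gripper": 0.32,"tx": 0.368,"ty": 0.001,"tz": -0.04,"spin": 0},
  {"gripper": 0.32,"tx": 0.368,"ty": 0.001,"tz": -0.024,"spin": 0},
  {"gripper": 0.32,"tx": 0.368,"ty": 0.001,"tz": -0.024,"spin": 0},
])

```text
clock: 18.98
position: [515.9, 135.4, 52.1]
ee_rot: [0.788, -0.616, -0.0, 0.0]
contact_force: [0.2, 1.2, -0.6]
gripper_width: 28.9
```

Request:
play_rows([
  {"gripper": 0.32,"tx": 0,"ty": 0,"tz": 0.006,"spin": 0},
  {"gripper": 0.32,"tx": 0,"ty": 0,"tz": 0.008,"spin": 0},
  {"gripper": 0.32,"tx": 0,"ty": 0,"tz": 0.008,"spin": 0},
])

```text
clock: 19.35
position: [516.3, 135.6, 51.3]
ee_rot: [0.788, -0.616, 0.0, -0.0]
contact_force: [-1.2, 0.1, 4.5]
gripper_width: 28.9
```

Request:
play_rows([
  {"gripper": 0.32,"tx": 0,"ty": 0,"tz": 0.006,"spin": 0},
  {"gripper": 0.32,"tx": 0,"ty": 0,"tz": 0.006,"spin": 0},
])

```text
clock: 19.6
position: [516.6, 135.5, 50.1]
ee_rot: [0.788, -0.616, 0.0, -0.001]
contact_force: [-1.7, -0.1, 7.1]
gripper_width: 29.0
```

Request:
play_rows([
  {"gripper": 0.32,"tx": 0,"ty": 0,"tz": 0.004,"spin": 0},
  {"gripper": 0.32,"tx": 0,"ty": 0,"tz": 0.004,"spin": 0},
])

```text
clock: 19.85
position: [516.7, 135.4, 49.4]
ee_rot: [0.788, -0.616, 0.001, -0.001]
contact_force: [-2.4, -0.8, 8.5]
gripper_width: 29.0
```

Request:
play_rows([
  {"gripper": 0.32,"tx": 0,"ty": 0,"tz": 0.004,"spin": 0},
  {"gripper": 0.32,"tx": 0,"ty": 0,"tz": 0.004,"spin": 0},
])

```text
clock: 20.1
position: [516.9, 135.4, 48.8]
ee_rot: [0.788, -0.616, 0.001, -0.001]
contact_force: [-3.2, -0.9, 11.1]
gripper_width: 28.8
```

Request:
play_rows([
  {"gripper": 0.32,"tx": 0,"ty": 0,"tz": 0.002,"spin": 0},
  {"gripper": 0.32,"tx": 0,"ty": 0,"tz": 0.002,"spin": 0},
])

```text
clock: 20.35
position: [516.6, 135.5, 46.9]
ee_rot: [0.788, -0.616, 0.0, -0.001]
contact_force: [-1.0, -0.2, 3.1]
gripper_width: 28.9
```

Request:
play_rows([
  {"gripper": 0.32,"tx": 0,"ty": 0,"tz": -0.06,"spin": 0},
  {"gripper": 0.32,"tx": 0,"ty": 0,"tz": -0.18,"spin": 0},
  {"gripper": 0.32,"tx": -0.04,"ty": -0.1,"tz": -0.2,"spin": 0},
  {"gripper": 0.32,"tx": -0.1,"ty": -0.28,"tz": -0.2,"spin": 0},
  {"gripper": 0.32,"tx": -0.16,"ty": -0.44,"tz": -0.2,"spin": 0},
  {"gripper": 0.32,"tx": -0.183,"ty": -0.496,"tz": -0.17,"spin": 0},
  {"gripper": 0.32,"tx": -0.183,"ty": -0.496,"tz": -0.1,"spin": 0},
  {"gripper": 0.32,"tx": -0.183,"ty": -0.496,"tz": -0.04,"spin": 0},
  {"gripper": 0.32,"tx": -0.183,"ty": -0.496,"tz": -0.026,"spin": 0},
  {"gripper": 0.32,"tx": -0.183,"ty": -0.496,"tz": -0.026,"spin": 0},
])

```text
clock: 21.6
position: [624.9, 208.7, 53.0]
ee_rot: [0.788, -0.616, -0.0, 0.0]
contact_force: [-1.2, -0.3, 0.5]
gripper_width: 29.1
```

```bash
python3 - <<'E'
from look import *
look(11,(250,200),(160,130),100,4)
from pp import *
plan([*POST["c"],48],-76.1)
E
```

```text
21.7 [625.6 209.2  53.7] [ 0.08 -0.34  0.44] 29.2 -76.06
cur [625.6 209.2  53.7] yaw -76.06 tx -0.0007 ty 0.0003 tz 0.0228 spin 0.0009 dist 6
```

View pics/l11.png

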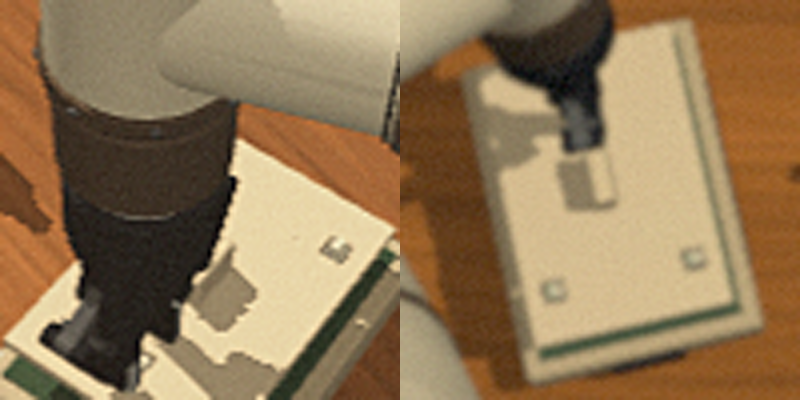

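Request:
play_rows([
  {"gripper": 0.32,"tx": 0,"ty": 0,"tz": 0.006,"spin": 0},
  {"gripper": 0.32,"tx": 0,"ty": 0,"tz": 0.012,"spin": 0},
  {"gripper": 0.32,"tx": 0,"ty": 0,"tz": 0.012,"spin": 0},
])

```text
clock: 22.08
position: [625.9, 209.4, 51.0]
ee_rot: [0.788, -0.616, 0.0, -0.0]
contact_force: [-0.8, -0.1, 3.8]
gripper_width: 29.4
```

Request:
play_rows([
  {"gripper": 0.32,"tx": 0,"ty": 0,"tz": 0.004,"spin": 0},
  {"gripper": 0.32,"tx": 0,"ty": 0,"tz": 0.004,"spin": 0},
])

```text
clock: 22.32
position: [625.9, 209.4, 50.1]
ee_rot: [0.788, -0.616, 0.0, -0.001]
contact_force: [-1.9, -0.3, 4.9]
gripper_width: 29.1
```

Request:
play_rows([
  {"gripper": 0.32,"tx": 0,"ty": 0,"tz": 0.004,"spin": 0},
  {"gripper": 0.32,"tx": 0,"ty": 0,"tz": 0.004,"spin": 0},
])

```text
clock: 22.58
position: [626.0, 209.4, 49.3]
ee_rot: [0.788, -0.616, 0.0, -0.001]
contact_force: [-1.9, -1.1, 6.3]
gripper_width: 29.2
```

Request:
play_rows([
  {"gripper": 0.32,"tx": 0,"ty": 0,"tz": 0.004,"spin": 0},
  {"gripper": 0.32,"tx": 0,"ty": 0,"tz": 0.004,"spin": 0},
])

```text
clock: 22.82
position: [626.1, 209.4, 48.6]
ee_rot: [0.788, -0.616, 0.001, -0.001]
contact_force: [-2.2, -0.6, 7.8]
gripper_width: 28.9
```

Request:
play_rows([
  {"gripper": 0.32,"tx": 0,"ty": 0,"tz": 0.004,"spin": 0},
  {"gripper": 0.32,"tx": 0,"ty": 0,"tz": 0.004,"spin": 0},
])

```text
clock: 23.08
position: [625.6, 209.4, 46.3]
ee_rot: [0.788, -0.616, 0.0, -0.0]
contact_force: [0.1, 0.2, 3.3]
gripper_width: 29.3
```

Request:
play_rows([
  {"gripper": 0.32,"tx": 0,"ty": 0,"tz": 0.004,"spin": 0},
  {"gripper": 0.32,"tx": 0,"ty": 0,"tz": 0.004,"spin": 0},
])

```text
clock: 23.32
position: [625.7, 209.3, 45.3]
ee_rot: [0.788, -0.616, 0.0, -0.0]
contact_force: [-1.6, 0.0, 5.2]
gripper_width: 29.3
```

Request:
play_rows([
  {"gripper": 0.32,"tx": 0,"ty": 0,"tz": 0.004,"spin": 0},
  {"gripper": 0.32,"tx": 0,"ty": 0,"tz": 0.008,"spin": 0},
  {"gripper": 0.32,"tx": 0,"ty": 0,"tz": 0.008,"spin": 0},
])

```text
clock: 23.7
position: [625.7, 209.3, 43.3]
ee_rot: [0.788, -0.616, 0.0, -0.0]
contact_force: [-0.1, 0.4, 5.0]
gripper_width: 29.6
```

```bash
python3 - <<'E'
from pp import *
for k in "abc": plan([*POST[k],48.5],-76.1)
E
```

```text
cur [625.7 209.3  43.3] yaw -76.05 tx -0.1853 ty 0.4965 tz -0.0209 spin 0.0011 dist 133
cur [625.7 209.3  43.3] yaw -76.05 tx 0.1827 ty 0.4972 tz -0.0209 spin 0.0011 dist 133
cur [625.7 209.3  43.3] yaw -76.05 tx -0.0004 ty 0.0008 tz -0.0209 spin 0.0011 dist 5
```

Slide confirmed at about 5 N. Second round: on to post a.

Request:
play_rows([
  {"gripper": 0.32,"tx": 0,"ty": 0,"tz": -0.08,"spin": 0},
  {"gripper": 0.32,"tx": 0,"ty": 0,"tz": -0.2,"spin": 0},
  {"gripper": 0.32,"tx": -0.04,"ty": 0.1,"tz": -0.215,"spin": 0},
  {"gripper": 0.32,"tx": -0.1,"ty": 0.28,"tz": -0.215,"spin": 0},
  {"gripper": 0.32,"tx": -0.16,"ty": 0.44,"tz": -0.215,"spin": 0},
  {"gripper": 0.32,"tx": -0.185,"ty": 0.495,"tz": -0.18,"spin": 0},
  {"gripper": 0.32,"tx": -0.185,"ty": 0.495,"tz": -0.1,"spin": 0},
  {"gripper": 0.32,"tx": -0.185,"ty": 0.495,"tz": -0.04,"spin": 0},
  {"gripper": 0.32,"tx": -0.185,"ty": 0.495,"tz": -0.02,"spin": 0},
  {"gripper": 0.32,"tx": -0.185,"ty": 0.495,"tz": -0.02,"spin": 0},
])

```text
clock: 24.95
position: [494.4, 224.1, 47.6]
ee_rot: [0.788, -0.616, -0.0, 0.0]
contact_force: [0.4, 0.8, 0.4]
gripper_width: 28.8
```

Request:
play_rows([
  {"gripper": 0.32,"tx": 0,"ty": 0,"tz": 0.006,"spin": 0},
  {"gripper": 0.32,"tx": 0,"ty": 0,"tz": 0.012,"spin": 0},
  {"gripper": 0.32,"tx": 0,"ty": 0,"tz": 0.012,"spin": 0},
])

```text
clock: 25.32
position: [494.7, 224.5, 45.7]
ee_rot: [0.788, -0.616, 0.0, -0.001]
contact_force: [0.4, -0.4, 2.1]
gripper_width: 29.1
```

Request:
play_rows([
  {"gripper": 0.32,"tx": 0,"ty": 0,"tz": 0.006,"spin": 0},
  {"gripper": 0.32,"tx": 0,"ty": 0,"tz": 0.01,"spin": 0},
  {"gripper": 0.32,"tx": 0,"ty": 0,"tz": 0.01,"spin": 0},
])

```text
clock: 25.7
position: [494.6, 224.5, 43.1]
ee_rot: [0.788, -0.616, 0.0, -0.0]
contact_force: [-0.4, 0.1, 4.2]
gripper_width: 28.9
```

Request:
play_rows([
  {"gripper": 0.32,"tx": 0,"ty": 0,"tz": -0.08,"spin": 0},
  {"gripper": 0.32,"tx": 0.05,"ty": 0,"tz": -0.14,"spin": 0},
  {"gripper": 0.32,"tx": 0.2,"ty": 0,"tz": -0.14,"spin": 0},
  {"gripper": 0.32,"tx": 0.34,"ty": 0.001,"tz": -0.14,"spin": 0},
  {"gripper": 0.32,"tx": 0.368,"ty": 0.001,"tz": -0.12,"spin": 0},
  {"gripper": 0.32,"tx": 0.368,"ty": 0.001,"tz": -0.05,"spin": 0},
  {"gripper": 0.32,"tx": 0.368,"ty": 0.001,"tz": -0.02,"spin": 0},
  {"gripper": 0.32,"tx": 0.368,"ty": 0.001,"tz": -0.02,"spin": 0},
])

```text
clock: 26.7
position: [515.9, 135.0, 47.1]
ee_rot: [0.788, -0.616, -0.0, 0.001]
contact_force: [-0.9, -0.0, -0.3]
gripper_width: 29.9
```

Request:
play_rows([
  {"gripper": 0.32,"tx": 0,"ty": 0,"tz": 0.006,"spin": 0},
  {"gripper": 0.32,"tx": 0,"ty": 0,"tz": 0.012,"spin": 0},
  {"gripper": 0.32,"tx": 0,"ty": 0,"tz": 0.012,"spin": 0},
])

```text
clock: 27.08
position: [516.5, 135.3, 45.1]
ee_rot: [0.788, -0.616, 0.0, -0.001]
contact_force: [0.4, 0.5, 2.0]
gripper_width: 29.3
```

Request:
play_rows([
  {"gripper": 0.32,"tx": 0,"ty": 0,"tz": 0.006,"spin": 0},
  {"gripper": 0.32,"tx": 0,"ty": 0,"tz": 0.01,"spin": 0},
  {"gripper": 0.32,"tx": 0,"ty": 0,"tz": 0.01,"spin": 0},
])

```text
clock: 27.45
position: [516.6, 135.2, 42.4]
ee_rot: [0.788, -0.616, 0.0, -0.001]
contact_force: [-0.3, 1.3, 5.3]
gripper_width: 28.9
```

Request:
play_rows([
  {"gripper": 0.32,"tx": 0,"ty": 0,"tz": 0.002,"spin": 0},
  {"gripper": 0.32,"tx": 0,"ty": 0,"tz": 0.004,"spin": 0},
])

```text
clock: 27.7
position: [516.3, 135.0, 41.2]
ee_rot: [0.788, -0.616, 0.0, -0.0]
contact_force: [-0.1, -0.5, 0.4]
gripper_width: 28.8
```

Request:
play_rows([
  {"gripper": 0.32,"tx": 0,"ty": 0,"tz": 0.002,"spin": 0},
  {"gripper": 0.32,"tx": 0,"ty": 0,"tz": 0.002,"spin": 0},
])

```text
clock: 27.95
position: [515.6, 134.6, 40.0]
ee_rot: [0.788, -0.616, -0.0, 0.001]
contact_force: [-0.3, -0.3, 0.1]
gripper_width: 28.7
```

Request:
play_rows([
  {"gripper": 0.32,"tx": 0,"ty": 0,"tz": 0.002,"spin": 0},
  {"gripper": 0.32,"tx": 0,"ty": 0,"tz": 0.002,"spin": 0},
])

```text
clock: 28.2
position: [516.0, 134.8, 39.9]
ee_rot: [0.788, -0.616, -0.0, 0.0]
contact_force: [0.0, -0.5, -0.0]
gripper_width: 29.4
```

Request:
play_rows([
  {"gripper": 0.32,"tx": 0,"ty": 0,"tz": 0.002,"spin": 0},
  {"gripper": 0.32,"tx": 0,"ty": 0,"tz": 0.002,"spin": 0},
])

```text
clock: 28.45
position: [516.2, 134.9, 39.8]
ee_rot: [0.788, -0.616, 0.0, -0.0]
contact_force: [-0.7, -0.6, 2.3]
gripper_width: 29.4
```

Request:
play_rows([
  {"gripper": 0.32,"tx": 0,"ty": 0,"tz": 0.002,"spin": 0},
  {"gripper": 0.32,"tx": 0,"ty": 0,"tz": 0.002,"spin": 0},
])

```text
clock: 28.7
position: [516.2, 134.9, 39.6]
ee_rot: [0.788, -0.616, 0.0, -0.0]
contact_force: [-2.0, -0.2, 4.0]
gripper_width: 29.0
```

Post b clicked (force fell to 0 at about TCP 41) and then met the shoulder at about 39.7 with 4 N. Next is c.

Request:
play_rows([
  {"gripper": 0.32,"tx": 0,"ty": 0,"tz": -0.08,"spin": 0},
  {"gripper": 0.32,"tx": 0,"ty": 0,"tz": -0.2,"spin": 0},
  {"gripper": 0.32,"tx": -0.04,"ty": -0.1,"tz": -0.23,"spin": 0},
  {"gripper": 0.32,"tx": -0.1,"ty": -0.28,"tz": -0.23,"spin": 0},
  {"gripper": 0.32,"tx": -0.16,"ty": -0.44,"tz": -0.23,"spin": 0},
  {"gripper": 0.32,"tx": -0.183,"ty": -0.496,"tz": -0.19,"spin": 0},
  {"gripper": 0.32,"tx": -0.183,"ty": -0.496,"tz": -0.1,"spin": 0},
  {"gripper": 0.32,"tx": -0.183,"ty": -0.496,"tz": -0.04,"spin": 0},
  {"gripper": 0.32,"tx": -0.183,"ty": -0.496,"tz": -0.02,"spin": 0},
  {"gripper": 0.32,"tx": -0.183,"ty": -0.496,"tz": -0.02,"spin": 0},
])

```text
clock: 29.95
position: [625.5, 209.1, 44.2]
ee_rot: [0.788, -0.616, 0.0, -0.0]
contact_force: [0.6, 1.0, 0.6]
gripper_width: 29.0
```

Request:
play_rows([
  {"gripper": 0.32,"tx": 0,"ty": 0,"tz": 0.004,"spin": 0},
  {"gripper": 0.32,"tx": 0,"ty": 0,"tz": 0.004,"spin": 0},
])

```text
clock: 30.2
position: [625.8, 209.4, 43.8]
ee_rot: [0.788, -0.616, 0.0, -0.001]
contact_force: [0.0, 0.3, 0.2]
gripper_width: 29.0
```

Request:
play_rows([
  {"gripper": 0.32,"tx": 0,"ty": 0,"tz": 0.004,"spin": 0},
  {"gripper": 0.32,"tx": 0,"ty": 0,"tz": 0.004,"spin": 0},
])

```text
clock: 30.45
position: [625.8, 209.3, 42.5]
ee_rot: [0.788, -0.616, 0.0, -0.0]
contact_force: [0.1, -0.6, 2.1]
gripper_width: 29.1
```

Request:
play_rows([
  {"gripper": 0.32,"tx": 0,"ty": 0,"tz": 0.002,"spin": 0},
  {"gripper": 0.32,"tx": 0,"ty": 0,"tz": 0.002,"spin": 0},
])

```text
clock: 30.7
position: [625.8, 209.4, 42.2]
ee_rot: [0.788, -0.616, 0.0, -0.0]
contact_force: [-1.0, -0.0, 3.6]
gripper_width: 29.0
```

Request:
play_rows([
  {"gripper": 0.32,"tx": 0,"ty": 0,"tz": 0.002,"spin": 0},
  {"gripper": 0.32,"tx": 0,"ty": 0,"tz": 0.002,"spin": 0},
])

```text
clock: 30.95
position: [625.0, 209.0, 40.4]
ee_rot: [0.788, -0.616, -0.0, 0.0]
contact_force: [-0.1, 0.3, -0.8]
gripper_width: 28.8
```

Request:
play_rows([
  {"gripper": 0.32,"tx": 0,"ty": 0,"tz": 0.002,"spin": 0},
  {"gripper": 0.32,"tx": 0,"ty": 0,"tz": 0.002,"spin": 0},
])

```text
clock: 31.2
position: [625.2, 209.1, 40.1]
ee_rot: [0.788, -0.616, -0.0, 0.0]
contact_force: [-0.3, -0.3, -0.4]
gripper_width: 28.6
```

Request:
play_rows([
  {"gripper": 0.32,"tx": 0,"ty": 0,"tz": 0.002,"spin": 0},
  {"gripper": 0.32,"tx": 0,"ty": 0,"tz": 0.002,"spin": 0},
])

```text
clock: 31.45
position: [625.4, 209.2, 40.0]
ee_rot: [0.788, -0.616, -0.0, 0.0]
contact_force: [1.0, -0.4, 0.5]
gripper_width: 29.0
```

Request:
play_rows([
  {"gripper": 0.32,"tx": 0,"ty": 0,"tz": 0.002,"spin": 0},
  {"gripper": 0.32,"tx": 0,"ty": 0,"tz": 0.002,"spin": 0},
])

```text
clock: 31.7
position: [625.6, 209.2, 39.8]
ee_rot: [0.788, -0.616, 0.0, -0.0]
contact_force: [0.8, -0.8, 1.1]
gripper_width: 28.7
```

Request:
play_rows([
  {"gripper": 0.32,"tx": 0,"ty": 0,"tz": 0.002,"spin": 0},
  {"gripper": 0.32,"tx": 0,"ty": 0,"tz": 0.002,"spin": 0},
])

```text
clock: 31.95
position: [625.6, 209.2, 39.6]
ee_rot: [0.788, -0.616, 0.0, -0.0]
contact_force: [-0.4, 1.0, 3.5]
gripper_width: 29.2
```

Request:
play_rows([
  {"gripper": 0.32,"tx": 0,"ty": 0,"tz": 0.002,"spin": 0},
  {"gripper": 0.32,"tx": 0,"ty": 0,"tz": 0.002,"spin": 0},
])

```text
clock: 32.2
position: [625.6, 209.2, 39.5]
ee_rot: [0.788, -0.616, 0.0, -0.0]
contact_force: [-1.1, -0.4, 5.5]
gripper_width: 29.0
```

Post c is home (39.6, hard stop). Now a.

Request:
play_rows([
  {"gripper": 0.32,"tx": 0,"ty": 0,"tz": -0.08,"spin": 0},
  {"gripper": 0.32,"tx": 0,"ty": 0,"tz": -0.2,"spin": 0},
  {"gripper": 0.32,"tx": -0.04,"ty": 0.1,"tz": -0.23,"spin": 0},
  {"gripper": 0.32,"tx": -0.1,"ty": 0.28,"tz": -0.23,"spin": 0},
  {"gripper": 0.32,"tx": -0.16,"ty": 0.44,"tz": -0.23,"spin": 0},
  {"gripper": 0.32,"tx": -0.185,"ty": 0.495,"tz": -0.19,"spin": 0},
  {"gripper": 0.32,"tx": -0.185,"ty": 0.495,"tz": -0.1,"spin": 0},
  {"gripper": 0.32,"tx": -0.185,"ty": 0.495,"tz": -0.04,"spin": 0},
  {"gripper": 0.32,"tx": -0.185,"ty": 0.495,"tz": -0.024,"spin": 0},
  {"gripper": 0.32,"tx": -0.185,"ty": 0.495,"tz": -0.024,"spin": 0},
])

```text
clock: 33.45
position: [494.6, 224.2, 44.4]
ee_rot: [0.788, -0.616, 0.0, 0.0]
contact_force: [-0.3, -0.2, -0.0]
gripper_width: 29.6
```

Request:
play_rows([
  {"gripper": 0.32,"tx": 0,"ty": 0,"tz": 0.004,"spin": 0},
  {"gripper": 0.32,"tx": 0,"ty": 0,"tz": 0.004,"spin": 0},
])

```text
clock: 33.7
position: [494.6, 224.4, 44.0]
ee_rot: [0.788, -0.616, 0.0, -0.0]
contact_force: [0.5, 0.5, 0.1]
gripper_width: 28.9
```

Request:
play_rows([
  {"gripper": 0.32,"tx": 0,"ty": 0,"tz": 0.004,"spin": 0},
  {"gripper": 0.32,"tx": 0,"ty": 0,"tz": 0.004,"spin": 0},
])

```text
clock: 33.95
position: [494.2, 224.3, 42.7]
ee_rot: [0.788, -0.616, 0.0, -0.0]
contact_force: [-0.8, 0.6, -0.7]
gripper_width: 28.9
```

Request:
play_rows([
  {"gripper": 0.32,"tx": 0,"ty": 0,"tz": 0.002,"spin": 0},
  {"gripper": 0.32,"tx": 0,"ty": 0,"tz": 0.002,"spin": 0},
])

```text
clock: 34.2
position: [494.3, 224.3, 42.3]
ee_rot: [0.788, -0.616, 0.0, -0.0]
contact_force: [0.8, -0.4, 1.5]
gripper_width: 29.0
```

Request:
play_rows([
  {"gripper": 0.32,"tx": 0,"ty": 0,"tz": 0.002,"spin": 0},
  {"gripper": 0.32,"tx": 0,"ty": 0,"tz": 0.002,"spin": 0},
])

```text
clock: 34.45
position: [494.2, 224.3, 41.4]
ee_rot: [0.788, -0.616, -0.0, -0.0]
contact_force: [-0.2, 0.6, 0.0]
gripper_width: 29.2
```

Request:
play_rows([
  {"gripper": 0.32,"tx": 0,"ty": 0,"tz": 0.002,"spin": 0},
  {"gripper": 0.32,"tx": 0,"ty": 0,"tz": 0.002,"spin": 0},
])

```text
clock: 34.7
position: [494.1, 224.2, 40.9]
ee_rot: [0.788, -0.616, -0.0, 0.0]
contact_force: [-0.2, 0.5, 0.2]
gripper_width: 28.6
```

Request:
play_rows([
  {"gripper": 0.32,"tx": 0,"ty": 0,"tz": 0.002,"spin": 0},
  {"gripper": 0.32,"tx": 0,"ty": 0,"tz": 0.002,"spin": 0},
])

```text
clock: 34.95
position: [494.2, 224.2, 40.5]
ee_rot: [0.788, -0.616, -0.0, 0.0]
contact_force: [-0.0, 0.3, 0.7]
gripper_width: 29.1
```

Request:
play_rows([
  {"gripper": 0.32,"tx": 0,"ty": 0,"tz": 0.002,"spin": 0},
  {"gripper": 0.32,"tx": 0,"ty": 0,"tz": 0.002,"spin": 0},
])

```text
clock: 35.2
position: [494.2, 224.3, 40.1]
ee_rot: [0.788, -0.616, -0.0, 0.0]
contact_force: [-0.2, 0.5, -0.8]
gripper_width: 29.2
```

Request:
play_rows([
  {"gripper": 0.32,"tx": 0,"ty": 0,"tz": 0.002,"spin": 0},
  {"gripper": 0.32,"tx": 0,"ty": 0,"tz": 0.002,"spin": 0},
])

```text
clock: 35.45
position: [494.2, 224.3, 39.6]
ee_rot: [0.788, -0.616, -0.0, 0.0]
contact_force: [-0.8, -0.1, -0.4]
gripper_width: 28.7
```

Request:
play_rows([
  {"gripper": 0.32,"tx": 0,"ty": 0,"tz": 0.002,"spin": 0},
  {"gripper": 0.32,"tx": 0,"ty": 0,"tz": 0.002,"spin": 0},
])

```text
clock: 35.7
position: [494.2, 224.3, 39.1]
ee_rot: [0.788, -0.616, 0.0, 0.0]
contact_force: [-0.8, 0.3, -0.1]
gripper_width: 28.8
```

Request:
play_rows([
  {"gripper": 0.32,"tx": 0,"ty": 0,"tz": 0.002,"spin": 0},
  {"gripper": 0.32,"tx": 0,"ty": 0,"tz": 0.002,"spin": 0},
])

```text
clock: 35.95
position: [494.3, 224.3, 39.0]
ee_rot: [0.788, -0.616, 0.0, -0.0]
contact_force: [-1.2, -0.2, 4.3]
gripper_width: 29.2
```

Request:
play_rows([
  {"gripper": 0.32,"tx": 0,"ty": 0,"tz": 0.002,"spin": 0},
  {"gripper": 0.32,"tx": 0,"ty": 0,"tz": 0.002,"spin": 0},
])

```text
clock: 36.2
position: [494.3, 224.3, 38.9]
ee_rot: [0.788, -0.616, 0.0, -0.0]
contact_force: [-2.4, -0.7, 8.0]
gripper_width: 28.9
```

Request:
play_rows([
  {"gripper": 0.32,"tx": 0,"ty": 0,"tz": 0.002,"spin": 0},
  {"gripper": 0.32,"tx": 0,"ty": 0,"tz": 0.002,"spin": 0},
])

```text
clock: 36.45
position: [494.3, 224.3, 38.9]
ee_rot: [0.788, -0.616, 0.0, -0.0]
contact_force: [-2.3, -0.6, 9.1]
gripper_width: 29.2
```

Post a is home with a clear hard stop (8 to 9 N at 38.9). I'm re-touching b and c lightly, since they stopped about 0.6 mm higher.

Request:
play_rows([
  {"gripper": 0.32,"tx": 0,"ty": 0,"tz": -0.08,"spin": 0},
  {"gripper": 0.32,"tx": 0.05,"ty": 0,"tz": -0.16,"spin": 0},
  {"gripper": 0.32,"tx": 0.2,"ty": 0,"tz": -0.16,"spin": 0},
  {"gripper": 0.32,"tx": 0.34,"ty": 0.001,"tz": -0.16,"spin": 0},
  {"gripper": 0.32,"tx": 0.368,"ty": 0.001,"tz": -0.12,"spin": 0},
  {"gripper": 0.32,"tx": 0.368,"ty": 0.001,"tz": -0.04,"spin": 0},
  {"gripper": 0.32,"tx": 0.368,"ty": 0.001,"tz": -0.012,"spin": 0},
  {"gripper": 0.32,"tx": 0.368,"ty": 0.001,"tz": -0.012,"spin": 0},
])

```text
clock: 37.45
position: [516.0, 135.3, 40.1]
ee_rot: [0.788, -0.616, -0.0, 0.0]
contact_force: [0.3, -0.3, 0.4]
gripper_width: 28.8
```

Request:
play_rows([
  {"gripper": 0.32,"tx": 0,"ty": 0,"tz": 0.003,"spin": 0},
  {"gripper": 0.32,"tx": 0,"ty": 0,"tz": 0.004,"spin": 0},
])

```text
clock: 37.7
position: [516.3, 135.3, 39.8]
ee_rot: [0.788, -0.616, 0.0, -0.0]
contact_force: [-1.6, 0.6, 0.0]
gripper_width: 28.7
```

Request:
play_rows([
  {"gripper": 0.32,"tx": 0,"ty": 0,"tz": 0.002,"spin": 0},
  {"gripper": 0.32,"tx": 0,"ty": 0,"tz": 0.002,"spin": 0},
])

```text
clock: 37.95
position: [516.2, 135.0, 39.2]
ee_rot: [0.788, -0.616, 0.0, -0.0]
contact_force: [-0.7, 0.2, 0.5]
gripper_width: 28.8
```

Request:
play_rows([
  {"gripper": 0.32,"tx": 0,"ty": 0,"tz": 0.002,"spin": 0},
  {"gripper": 0.32,"tx": 0,"ty": 0,"tz": 0.002,"spin": 0},
])

```text
clock: 38.2
position: [516.3, 135.0, 39.0]
ee_rot: [0.788, -0.616, 0.0, -0.0]
contact_force: [-1.8, -0.0, 2.9]
gripper_width: 29.1
```

Request:
play_rows([
  {"gripper": 0.32,"tx": 0,"ty": 0,"tz": 0.002,"spin": 0},
  {"gripper": 0.32,"tx": 0,"ty": 0,"tz": 0.002,"spin": 0},
])

```text
clock: 38.45
position: [516.3, 135.0, 39.0]
ee_rot: [0.788, -0.616, 0.0, -0.0]
contact_force: [-1.9, 0.4, 7.5]
gripper_width: 28.8
```

Request:
play_rows([
  {"gripper": 0.32,"tx": 0,"ty": 0,"tz": 0.002,"spin": 0},
  {"gripper": 0.32,"tx": 0,"ty": 0,"tz": 0.002,"spin": 0},
])

```text
clock: 38.7
position: [516.3, 135.0, 38.9]
ee_rot: [0.788, -0.616, 0.0, -0.0]
contact_force: [-3.4, 0.0, 11.1]
gripper_width: 29.1
```

Request:
play_rows([
  {"gripper": 0.32,"tx": 0,"ty": 0,"tz": -0.08,"spin": 0},
  {"gripper": 0.32,"tx": 0,"ty": 0,"tz": -0.2,"spin": 0},
  {"gripper": 0.32,"tx": -0.04,"ty": -0.1,"tz": -0.23,"spin": 0},
  {"gripper": 0.32,"tx": -0.1,"ty": -0.28,"tz": -0.23,"spin": 0},
  {"gripper": 0.32,"tx": -0.16,"ty": -0.44,"tz": -0.23,"spin": 0},
  {"gripper": 0.32,"tx": -0.183,"ty": -0.496,"tz": -0.19,"spin": 0},
  {"gripper": 0.32,"tx": -0.183,"ty": -0.496,"tz": -0.1,"spin": 0},
  {"gripper": 0.32,"tx": -0.183,"ty": -0.496,"tz": -0.04,"spin": 0},
  {"gripper": 0.32,"tx": -0.183,"ty": -0.496,"tz": -0.012,"spin": 0},
  {"gripper": 0.32,"tx": -0.183,"ty": -0.496,"tz": -0.012,"spin": 0},
])

```text
clock: 39.95
position: [625.4, 209.0, 40.7]
ee_rot: [0.788, -0.616, 0.0, 0.0]
contact_force: [-0.2, -0.4, -0.3]
gripper_width: 29.1
```

Request:
play_rows([
  {"gripper": 0.32,"tx": 0,"ty": 0,"tz": 0.003,"spin": 0},
  {"gripper": 0.32,"tx": 0,"ty": 0,"tz": 0.004,"spin": 0},
])

```text
clock: 40.2
position: [625.7, 209.3, 40.2]
ee_rot: [0.788, -0.616, 0.0, -0.001]
contact_force: [0.2, -0.2, -0.4]
gripper_width: 28.9
```

Request:
play_rows([
  {"gripper": 0.32,"tx": 0,"ty": 0,"tz": 0.002,"spin": 0},
  {"gripper": 0.32,"tx": 0,"ty": 0,"tz": 0.002,"spin": 0},
])

```text
clock: 40.45
position: [625.5, 209.2, 39.2]
ee_rot: [0.788, -0.616, 0.0, -0.0]
contact_force: [1.0, 0.1, -0.2]
gripper_width: 29.5
```

Request:
play_rows([
  {"gripper": 0.32,"tx": 0,"ty": 0,"tz": 0.002,"spin": 0},
  {"gripper": 0.32,"tx": 0,"ty": 0,"tz": 0.002,"spin": 0},
])

```text
clock: 40.7
position: [625.6, 209.3, 39.1]
ee_rot: [0.788, -0.616, 0.0, -0.0]
contact_force: [-0.3, -0.9, 2.6]
gripper_width: 29.0
```

Request:
play_rows([
  {"gripper": 0.32,"tx": 0,"ty": 0,"tz": 0.002,"spin": 0},
  {"gripper": 0.32,"tx": 0,"ty": 0,"tz": 0.002,"spin": 0},
])

```text
clock: 40.95
position: [625.6, 209.2, 39.0]
ee_rot: [0.788, -0.616, 0.0, -0.0]
contact_force: [-1.8, 0.3, 6.5]
gripper_width: 29.4
```

Request:
play_rows([
  {"gripper": 0.32,"tx": 0,"ty": 0,"tz": 0.002,"spin": 0},
  {"gripper": 0.32,"tx": 0,"ty": 0,"tz": 0.002,"spin": 0},
])

```text
clock: 41.2
position: [625.6, 209.2, 39.0]
ee_rot: [0.788, -0.616, 0.0, -0.0]
contact_force: [-2.6, -0.2, 7.6]
gripper_width: 29.1
```

Request:
play_rows([
  {"gripper": 0.32,"tx": 0,"ty": 0,"tz": -0.08,"spin": 0},
  {"gripper": 0.32,"tx": 0,"ty": 0,"tz": -0.25,"spin": 0},
  {"gripper": 0.32,"tx": 0,"ty": 0,"tz": -0.5,"spin": 0},
  {"gripper": 0.32,"tx": 0.2,"ty": 0.5,"tz": -0.6,"spin": 0},
  {"gripper": 0.32,"tx": 0.6,"ty": 0.9,"tz": -0.6,"spin": 0},
  {"gripper": 0.32,"tx": 0.9,"ty": 0.9,"tz": -0.6,"spin": 0},
  {"gripper": 0.32,"tx": 0.9,"ty": 0.9,"tz": -0.6,"spin": 0},
  {"gripper": 0.32,"tx": 0.9,"ty": 0.9,"tz": -0.6,"spin": 0},
  {"gripper": 0.32,"tx": 0.9,"ty": 0.9,"tz": -0.6,"spin": 0},
])

```text
clock: 42.32
position: [459.7, -65.7, 187.8]
ee_rot: [0.787, -0.617, 0.0, -0.0]
contact_force: [0.6, -0.9, 0.7]
gripper_width: 29.1
```

```bash
python3 - <<'E'
from look import *
look(12,(240,190),(160,120),120,3.3)
for n in ("scene","top"):
    cv2.imwrite(f"pics/{n}12.png",dict(np.load(n+"12.npz"))["frame"][:,:,::-1])
from dep import *
d=dict(np.load("scene12.npz"))
f=d["frame"];hsv=cv2.cvtColor(cv2.GaussianBlur(f,(3,3),0),cv2.COLOR_RGB2HSV);pts=[]
for yy in range(220,310):
  for xx in range(245,360):
    if hsv[yy,xx,1]<115 and hsv[yy,xx,2]>150:
      P=P3(d,xx,yy)
      if 47<P[2]<63: pts.append(P)
pts=np.array(pts);A=np.c_[pts[:,:2]-[566,195],np.ones(len(pts))];s=np.linalg.lstsq(A,pts[:,2],rcond=None)[0];print(len(pts),s)
E
```

```text
42.425 [460.9 -64.5 187.8] [-0.51  0.69  0.22] 29.3 -76.2
4029 [-3.61787702e-04  4.53573481e-05  5.43687648e+01]
```

View pics/l12.png

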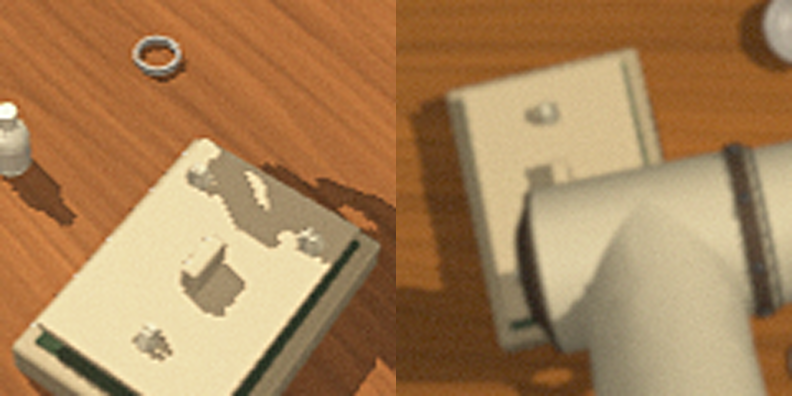

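View pics/top12.png

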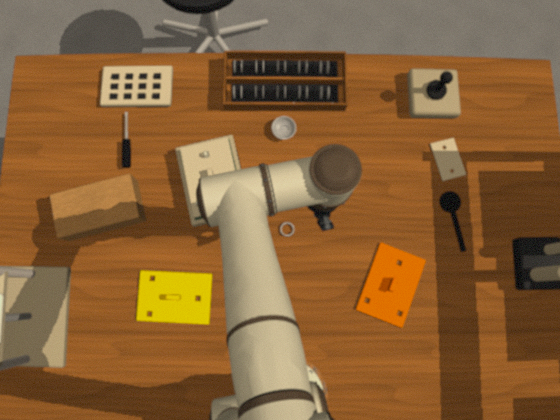

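```bash
python3 -c "
from bench import *
job_done(); print(read_state()['clock'])"
```

```text
the job is handed in; nothing more can be done
the job is handed in; nothing more can be done
```

I laid the cover on the three posts, pressed it down in steps over more than two rounds, and it now sits home on all three. The job was handed in at about 42.4 s, inside the 72 s limit; no verdict was reported.

**What I did**
- **Pick-up:** I took the ivory ribbed plate by its rib and carried it level over the bottle. I lined it up by camera and set it down once all three tips were in their holes.
- **Pressing:** I straddled each post with the fingers.
    - First round: a, b, c until the prongs slid in, at about 8 to 11 N.
    - Second round: c, a, b to about 4 mm above the shoulders.
    - Last round: b, c, a home, then a light re-touch of b and c.

**Last checks**
- **Home:** all three posts ended on a hard stop at the same reported tool height, 38.9 to 39.0 mm. The highest vertical force I read while pressing was 11.1 N (on b).
- **Level:** depth over the cover shows it level to about 0.0004 rad. Its top is at about 54.4 mm against 55 mm expected, within the camera bias seen earlier.
- **Clear:** all three posts stand up through the cover, the arm is well away from it, and the bystanders look unmoved in the last overhead picture. I judged that by eye and did not measure it.

**What failed or disagreed**
- **First grasp missed:** the fingertips stood roughly 20 mm higher than the reported tool position and `tcp_to_tips` imply, so they closed above the rib. The cover did not move, and I worked by depth picture and feel afterwards.
- **Rejected moves:** two early move calls were refused for a missing field. The third ran from the start position, without harm.
- **Early readings on b and c:** both first seemed home about 0.6 mm high, and settled fully after a was pressed.
- **Click on a:** I felt clear clicks on b and c, but only a small one on a (about 1.5 N, then nothing), so a is judged home mainly from its hard stop.

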